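# Refit the R-clip on a vial rotator's shaft

### The arm

A 6-joint arm with a two-finger parallel gripper is mounted at the origin on a cart in front of the work surface, level with it; the furniture and walls round the work are solid. World frame = base frame: x ahead of the robot, y to its left, z up, the work surface at z = 0. Lengths are in mm, angles in rad, forces in N, time in s.
With the tool pointing down it reaches from about 225 to 725 mm from the base axis. Payload 3.1 kg.
Tool frame: the origin (TCP) lies at the very end of the fingers, on their centre line; the grasp point (between the pads) lies 19 mm behind it (env.tcp_to_grasp is the distance from the TCP to the grasp point, in mm); z points along the fingers, y is the direction in which the jaws open and shut (so a half turn about z gives the same grasp; the last joint's range is limited). The gripper opens to 85 mm and grips with 20 to 120 N. Pads are 22 mm wide; open, the fingers measure 114 mm over their backs; the gripper's body (76 mm by 85 mm) begins 54 mm behind the grasp point. The pads swing forward as they close: fully open they stand 13 mm farther back than shut.
Start: joints at [1.198, 0.048, 0.099, 1.622, 0, 1.443], TCP at [127.248, 509.338, 231.312] pointing down, gripper open.
Joint ranges: [-2.91, 2.91], [-0.99, 1.94], [-1.21, 1.42], [-2.12, 2.29], [-1.49, 1.47], [-3.14, 3.14]. Speed limits (rad/s): [2.79, 2.79, 3.14, 3.14, 3.14, 3.14].

### API

Orientations are given as a unit quaternion [w, x, y, z].
In Python, from rig import env, vision gives the robot as it stands. The module is installed in compiled form; this text tells all that it offers.
- The arm moves only by the tool move_arm, never from a script. Its argument "series" is a list of rows, each an object with "claw": the closure, from 0 (fully open) to 1 (shut); "xyz": the shift along the tool's x, y, z in m, a list of three; "turn": the turn about the tool's z in rad. In form: [{"claw": claw, "xyz": [dx, dy, dz], "turn": turn}, ...]. A call has 1 to 12 rows; each row shifts and turns the commanded pose from where the row before left it, along the tool's axes as they then stand; what a row does not reach is not made up. A row lasts 1/12 s, in which the tool goes at most 41.7 mm and 7.16 degrees, less where a joint would pass 70% of its speed; a pose out of reach is approached as far as the arm can. A call with a gripper value outside its range is refused whole. The fingers move at their own pace and stop on an object; "force" is the grip in N (left out, the last holds). Time passes only in rows, so rows that do not move let the fingers close. It gives the time, the measured TCP pose, the force and the opening at its end, in the units of the state.
- env.read_state(): the state, without advancing time (a new reading comes with each control period).
- vision.snapshot(name): name is "scene" or "top" or "wrist"; returns a dict with "image" (384x512x3 uint8, blue, green, red), "range_z" (384x512 float32, mm along the optical axis (not along the pixel's ray), 0 where there is no reading), "K" (3x3 intrinsics, pixels), "origin" and "orientation" of the camera in the world. Camera axes: x right, y down, z forward; pixel columns grow to the right and rows downward; lengths in mm; the calibration is good to about 2 mm. The wrist camera is an equidistant fisheye: a pixel r from the principal point sees the ray r / f radians off the axis. A picture is of the moment at which its call begins.
- env.finish_job(): hands the job in, once; it reports no verdict.
The state is a dict: "time_s": time; "qpos": joint angles; "joint_velocities": joint speeds; "joint_efforts": joint torques, N m; "eef_pos": TCP position; "tcp_rot": TCP orientation; "force": force on the tool from outside, world axes, zero at the start; "moment": the same for the moment, N m; "opening": opening from 0.0 (shut) to 1.0 (fully open).
Only numpy, scipy, OpenCV 4.12 (cv2) and the standard library are available. Lean on these libraries where they do the work, as an engineer would, in place of code of your own. Each camera call takes 0.05 s, during which the arm holds its last target.

### The job

Take the R-clip out of its pocket in the accessory stand and secure the vial wheel with it: push the clip's straight leg through the cross hole near the free end of the rotator's shaft until the bow springs over the shaft, then let go. The shaft stopped with its hole leaning; leave the wheel as it stands, do not turn it, and do not knock the things around.

Things in the scene. Friction and masses are not known exactly. Their poses are not given: they have to be found in the camera images.
- clip_grip (a point): R-clip of steel wire standing upright in the stand's pocket; this point is the centre of its black moulded grip, a rounded block 28 mm along x, 14 along y, 26 along z (69 to 95 mm above the worktop). The clip's axes: z up the straight leg towards the grip, x from the leg to the bow side, y square to the flat of the clip. Only lifting straight up, 42 mm or more, frees it. Mass 0.05 kg
- clip_tip (a point): tip of the clip's straight leg, on the clip's z axis 76 mm below the centre of the grip. The leg is 5 mm round wire, its last 5 mm tapered; it shows 63 mm below the grip. A steel stop bar, 18 mm long along y, crosses the leg 30 to 34 mm below the centre of the grip. Same axes as clip_grip
- clip_home (a point): point on the leg's axis, 46 mm below the centre of the grip, that lies on the shaft's axis when the clip is fully home; same axes as clip_grip. The bow leg (5 mm wire) cups round this point on the +x side, out to 16 mm from the leg's axis, and ends flared 72 mm below the centre of the grip
- clip_bow (a joint): spring opening of the clip's bow leg, rad: 0 = relaxed, as made; it passes 0.06 to 0.12 as the bow rides over the widest part of the shaft and springs back to nearly 0 when the bow has closed round it. Riding over takes a push of about 4 to 12 N along the leg; 2 mm past home the clip's stop bar lands on the shaft
- shaft_hole (a point): middle of the cross hole in the rotator's level steel shaft (20 mm thick), on its axis, 88 mm above the worktop. z runs along the hole, out of its upper mouth, leaning 23 to 43 degrees from vertical towards the robot's side; y along the shaft towards its free end. The hole goes right through, 8 mm wide, mouths countersunk to 13 mm. Clip's flat goes square to the shaft, bow on either side
- hub_screw (a point): head of the small dark screw on the wheel's hub, 29 mm from the hole along the shaft (-y side) and 20.5 mm out from its axis, in line with the hole's upper mouth: it shows the angle at which the wheel stopped. The drive is self-locking; the wheel does not turn freely
- stand: fixed grey accessory stand; origin on the worktop under the middle of the clip's pocket. The pocket's block is 46 mm (x) by 34 mm (y), 46 mm high, the pocket 40 mm deep with 1.5 mm play round the clip; on its +y side a lower step (29 mm high with them) carries two spare steel shaft collars
- rotator: fixed vial rotator; origin on the worktop under the cross hole, y along the shaft towards its free end, which is at y = +16 mm. Washer 33 mm across from y = -14 mm, hub 30 mm thick from -16, white wheel 110 mm across from -62 with vials on its far side, motor housing from -118 to -206, 110 mm deep, 141 mm high
- petri: loose bystander: closed petri dish, 90 mm across, 14 mm high
- cartridge_loose: loose bystander: flat test cartridge, 44 by 62 by 10 mm
- tray: loose bystander: white tray of dark capped tubes, 89 by 162 by 44 mm
- pipette: loose bystander: micropipette lying on its side, 225 mm long
- tweezers: loose bystander: steel forceps lying flat, 131 mm long

How it is judged:
By the outcome, as a careful person would: the job done as asked, in the order asked, and still so for the second after the job is handed in, with the robot touching nothing.
It also fails if it takes over 38 s, if anything falls off the work surface, if the arm or the gripper's body presses on something with over 40 N, if the wrist force passes 120 N, or if a joint passes its speed limit or range.

## Working session

There is one attempt and no reset: what is moved stays moved. The work goes in short steps, Python scripts to look and compute and a tool call to move; the robot and the scene stay as the last step left them, time stands still between calls to the robot, and variables do not carry over. Pictures are saved under pics/ and viewed, and the job is handed in when it is done.

Besides the shell and the picture viewer there is one more tool, called after "Request:" by a JSON object that holds its "api" and its "payload". move_arm: Moves the arm, as the interface text tells. Its arguments: {"type":"object","properties":{"series":{"type":"array","items":{"type":"object","properties":{"claw":{"type":"number"},"xyz":{"type":"array","items":{"type":"number"}},"turn":{"type":"number"}}}},"force":{"type":"number"}},"required":["series"]}

```bash
mkdir -p pics; ls
python3 - <<'E'
from rig import env, vision
import cv2, numpy as np, pickle
s=env.read_state(); print(s, env.tcp_to_grasp)
for n in ["scene","top","wrist"]:
    d=vision.snapshot(n); cv2.imwrite(f"pics/a_{n}.png",d["image"]); pickle.dump(d,open(f"a_{n}.pkl","wb"))
    print(n,d["K"].tolist(),d["origin"],d["orientation"])
E
```

```text
pics
{'time_s': 0.0, 'qpos': array([1.19822816e+00, 4.87550260e-02, 9.75536819e-02, 1.62200875e+00,
       1.30695340e-05, 1.44298160e+00]), 'joint_velocities': array([-9.67240664e-05,  7.95280461e-04, -4.77543765e-05, -3.80508451e-05,
       -6.34256310e-04, -8.78261667e-04]), 'joint_efforts': array([-2.94554538e-04, -3.38785100e+01,  3.20013785e+01,  2.03149812e-02,
       -8.01748411e-05,  1.17919575e-05]), 'eef_pos': array([127.00116386, 508.75841853, 230.09281933]), 'tcp_rot': array([-3.05142636e-04,  1.22071412e-01,  9.92520586e-01, -1.16768816e-03]), 'force': array([ 0.274416  , -0.67015323,  0.62610822]), 'moment': array([-0.02885559, -0.03597615,  0.01495766]), 'opening': 0.9997144761434922} 18.700000000000003
scene [[370.3441827820804, 0.0, 250.55592754575565], [0.0, 370.3441827820804, 193.3418026286185], [0.0, 0.0, 1.0]] [ -34.55438896 -196.16356959  637.38674957] [-0.37026454  0.82654201 -0.38555708  0.17629016]
top [[398.31537452054016, 0.0, 254.15528168689013], [0.0, 398.31537452054016, 195.24148881781838], [0.0, 0.0, 1.0]] [ 353.476975    204.90911632 1042.94399789] [ 0.04473007 -0.69854112  0.71184595 -0.05757483]
wrist [[297.3186396354542, 0.0, 251.71520794513035], [0.0, 297.3186396354542, 189.55821343983945], [0.0, 0.0, 1.0]] [ 63.87934924 524.30936024 371.62114361] [0.1034792  0.78168844 0.60987317 0.0794352 ]
```

View pics/a_scene.png

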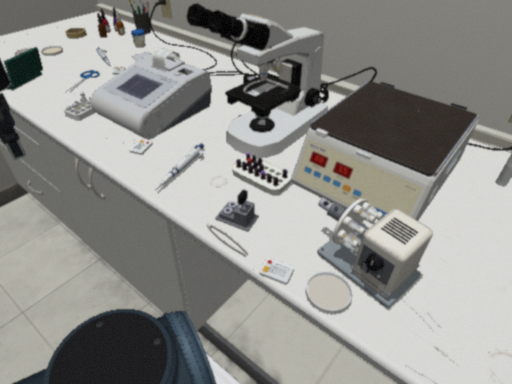

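View pics/a_top.png

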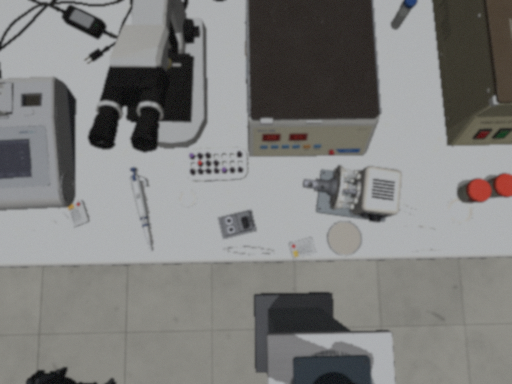

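View pics/a_wrist.png

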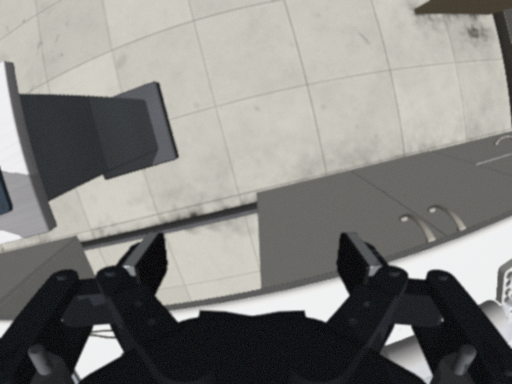

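```bash
cat > h.py <<'E'
import numpy as np, cv2, pickle
from scipy.spatial.transform import Rotation as R
def rot(q): return R.from_quat([q[1],q[2],q[3],q[0]]).as_matrix()
def load(f): return pickle.load(open(f,'rb'))
def ray(d,u,v,fish=False):
    K=d["K"]; x=(u-K[0,2])/K[0,0]; y=(v-K[1,2])/K[1,1]
    if fish:
        r=np.hypot(x,y); c=np.array([np.sin(r)*x/max(r,1e-9),np.sin(r)*y/max(r,1e-9),np.cos(r)])
    else: c=np.array([x,y,1.])
    return np.array(d["origin"]),rot(d["orientation"])@c
def onz(d,u,v,z,fish=False):
    o,r=ray(d,u,v,fish); return o+r*(z-o[2])/r[2]
def proj(d,p,fish=False):
    c=rot(d["orientation"]).T@(np.array(p)-d["origin"]); K=d["K"]
    if fish:
        rr=np.hypot(c[0],c[1]); th=np.arctan2(rr,c[2]); x,y=c[:2]/rr*th
    else: x,y=c[:2]/c[2]
    return np.array([K[0,0]*x+K[0,2],K[1,1]*y+K[1,2]])
def cloud(d):
    Z=d["range_z"]; K=d["K"]; v,u=np.mgrid[:Z.shape[0],:Z.shape[1]]
    c=np.stack([(u-K[0,2])/K[0,0]*Z,(v-K[1,2])/K[1,1]*Z,Z],-1)
    return c@rot(d["orientation"]).T+d["origin"]
def tri(pairs):
    A=np.zeros((3,3));b=np.zeros(3);L=[]
    for o,r in pairs:
        r=r/np.linalg.norm(r);P=np.eye(3)-np.outer(r,r);A+=P;b+=P@o;L.append((o,r))
    p=np.linalg.solve(A,b); return p,[np.linalg.norm(np.cross(p-o,r)) for o,r in L]
E
python3 - <<'E'
from h import *
t=load('a_top.pkl'); s=load('a_scene.pkl')
print(proj(t,[127,509,231]),proj(s,[127,509,231]))
for d,n,b in((t,'top',(200,150,430,265)),(s,'scene',(140,130,450,320))):
    x0,y0,x1,y1=b; im=d["image"][y0:y1,x0:x1]; f=min(800/(x1-x0),600/(y1-y0))
    cv2.imwrite(f'pics/b_{n}.png',cv2.resize(im,None,fx=f,fy=f,interpolation=cv2.INTER_CUBIC)); print(f)
    c=cloud(d); print((d["range_z"]>0).mean())
    for p in [(235,225),(200,240),(300,300)]: print(p,c[p[1],p[0]].round(0))
E
```

```text
[ 91.10838937 375.80094134] [ 17.10048872 150.90643477]
3.4782608695652173
0.9960479736328125
(235, 225) [426. 236.  18.]
(200, 240) [391. 328.  -4.]
(300, 300) [ 141.  -28. -797.]
2.5806451612903225
0.9960835774739584
(235, 225) [405. 213.   6.]
(200, 240) [329. 254. -11.]
(300, 300) [340. -15.   0.]
```

View pics/b_top.png

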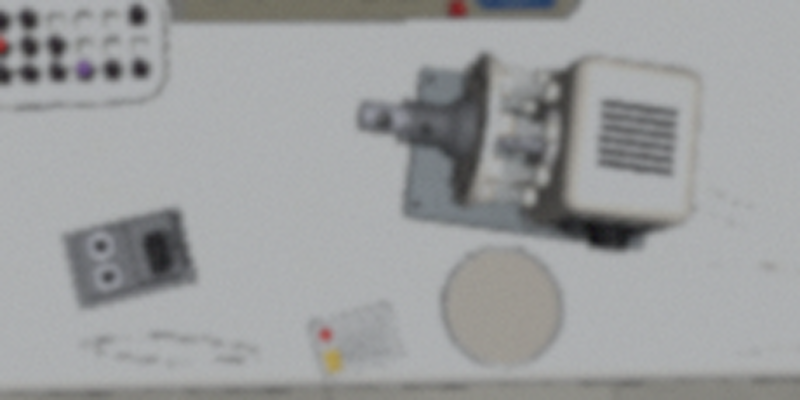

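View pics/b_scene.png

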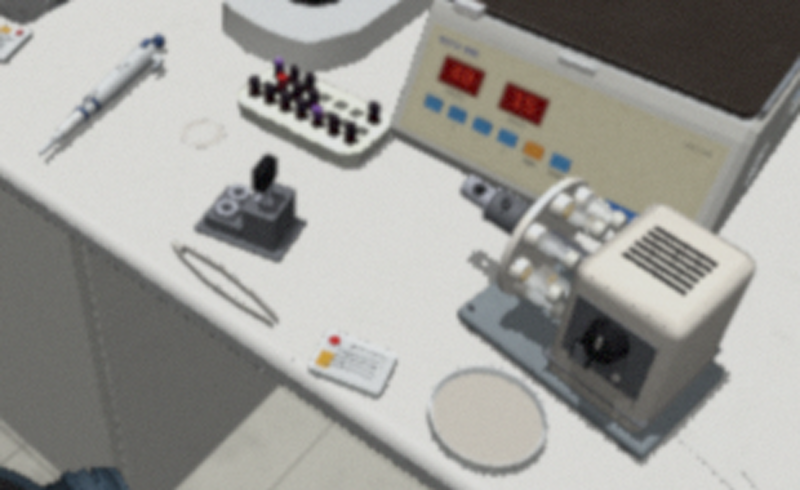

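Run:
```python
from h import *
t=load('a_top.pkl'); s=load('a_scene.pkl'); w=load('a_wrist.pkl')
def blob(d,b,th):
    x0,y0,x1,y1=b; g=d["image"][y0:y1,x0:x1].max(2); m=(g<th).astype(np.uint8)
    n,l,st,c=cv2.connectedComponentsWithStats(m); i=1+st[1:,4].argmax(); print(st[i]+[x0,y0,0,0,0],c[i]+[x0,y0]); return c[i]+[x0,y0]
a=blob(t,(236,212,256,235),75); b=blob(s,(232,186,252,206),60)
print(tri([ray(t,*a),ray(s,*b)]), onz(t,*a,95))
# stand & rotator from cloud: height bands
for d,n in((t,'top'),(s,'scene')):
    c=cloud(d)
    for lo,hi in((35,55),(60,110)):
        m=(c[...,2]>lo)&(c[...,2]<hi)&(abs(c[...,0]-410)<60)&(abs(c[...,1]-220)<60)
        p=c[m]; print(n,lo,m.sum(), p[:,:2].mean(0) if m.any() else 0, p.min(0) if m.any() else 0,p.max(0) if m.any() else 0)
        if m.sum()>10: print(cv2.minAreaRect(p[:,:2].astype(np.float32)))
print('tcp in wrist',proj(w,[127,509,231],True),proj(w,[127,509,0],True))
# shaft in top
for u,v in((360,117),(400,120),(430,125),(500,130)):
    print((u,v),onz(t,u/3.478+200,v/3.478+150,98).round(0))
```

```text
[241 217  11  12  85] [245.57647059 222.07058824]
[239 191   8  14  81] [242.2345679  197.30864198]
(array([427.96150556, 208.58745988,  80.36748161]), [np.float64(0.7915181012647949), np.float64(0.7915181012647364)]) [427.37267173 207.9712669   95.        ]
top 35 177 [435.4572027  211.75151159] [409.21215741 192.18301605  39.69828663] [459.21093814 231.97433722  53.89809923]
((433.9565734863281, 211.34266662597656), (45.671016693115234, 33.6187629699707), 12.20354175567627)
top 60 70 [426.3687033  209.77807289] [413.41535122 202.22290071  86.81805007] [439.82238712 218.88071531  99.89229432]
((426.5356140136719, 209.90463256835938), (27.710453033447266, 14.511909484863281), 13.169486045837402)
scene 35 236 [427.91052761 204.67242141] [407.70697764 190.19763184  35.1594975 ] [458.63508403 226.18930265  54.94259772]
((432.1243896484375, 209.75779724121094), (47.63474655151367, 33.84299087524414), 12.435774803161621)
scene 60 116 [421.20278204 205.04690065] [411.4651452  199.2164357   62.61538382] [437.87150222 215.08162669  96.86917444]
((424.4765625, 207.20445251464844), (26.33755874633789, 14.167550086975098), 9.48246955871582)
tcp in wrist [253.27041326 240.41140487] [252.72175562 163.21022971]
(360, 117) [517.  67.  98.]
(400, 120) [515.  39.  98.]
(430, 125) [511.  18.  98.]
(500, 130) [506. -30.  98.]
```

Run:
```python
from h import *
t=load('a_top.pkl'); s=load('a_scene.pkl')
for d,n in((t,'top'),(s,'scene')):
    c=cloud(d)
    # motor housing top z 141
    m=(c[...,2]>134)&(c[...,2]<150)&(abs(c[...,0]-490)<90)&(c[...,1]<-50)&(c[...,1]>-220)
    print(n,m.sum(),cv2.minAreaRect(c[m][:,:2].astype(np.float32)),np.median(c[m][:,2]))
    m=(c[...,2]>70)&(c[...,2]<112)&(abs(c[...,0]-515)<20)&(c[...,1]>20)&(c[...,1]<80)
    p=c[m]; v,u=np.nonzero(m)
    print(len(p)); 
    for y0 in range(20,80,6):
        k=(p[:,1]>=y0)&(p[:,1]<y0+6)
        if k.any(): print(y0,k.sum(),p[k].min(0).round(1),p[k].max(0).round(1),p[k].mean(0).round(1))
    x0,y0,x1,y1=(295,170,345,200) if n=='top' else (312,190,352,230)
    cv2.imwrite(f'pics/c_{n}.png',cv2.resize(d["image"][y0:y1,x0:x1],None,fx=14,fy=14,interpolation=cv2.INTER_CUBIC))
```

```text
top 1600 ((494.33819580078125, -102.00770568847656), (101.61344146728516, 104.7668228149414), 80.53284454345703) 140.5183759857427
196
20 33 [499.7  20.1  88.6] [528.3  25.9 108.3] [512.5  23.2 101.7]
26 31 [499.5  26.2  90.7] [528.9  31.8 107.3] [513.7  28.8  99. ]
32 33 [501.4  32.3  86. ] [531.7  37.9 105.1] [514.   34.8  97.9]
38 26 [507.3  38.   90.6] [527.   43.9  98.8] [516.1  41.   95.4]
44 18 [509.4  45.3  80.3] [526.9  49.7 100.5] [518.   47.   93.1]
50 18 [509.5  50.2  87.8] [526.3  55.8  98.5] [518.1  53.5  95. ]
56 19 [510.4  56.2  88.3] [530.3  62.  100.3] [519.8  59.   94.8]
62 18 [511.6  62.5  80.2] [527.   66.7  98.9] [518.7  64.5  94.2]
scene 2038 ((492.98321533203125, -102.42864990234375), (104.6909408569336, 105.9459457397461), 81.186767578125) 141.3335280271693
206
20 35 [498.3  20.1  82. ] [523.   25.8 109.8] [504.7  22.9  98.7]
26 37 [500.   26.3  80. ] [527.6  31.9 104.9] [508.3  29.2  97.1]
32 29 [499.1  32.   78.3] [521.   36.6 106.5] [506.   34.1  95.5]
38 22 [506.2  38.   87.5] [523.2  43.7 101. ] [512.2  40.8  95.7]
44 18 [506.1  44.2  82.6] [523.1  49.5  98.1] [514.3  46.8  92.3]
50 32 [508.4  50.2  83.4] [523.9  55.9  99.7] [515.4  52.8  92.4]
56 26 [509.1  56.3  85.9] [525.6  62.  100.1] [515.1  59.4  94.4]
62 7 [508.6  62.6  84.6] [522.3  64.1  98.4] [513.6  63.6  92.6]
```

View pics/c_top.png

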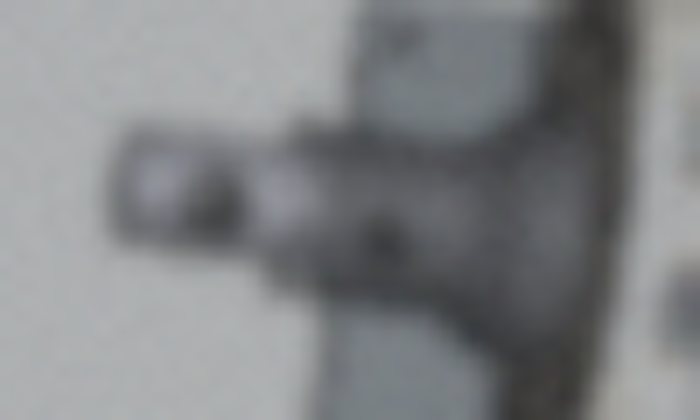

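View pics/c_scene.png

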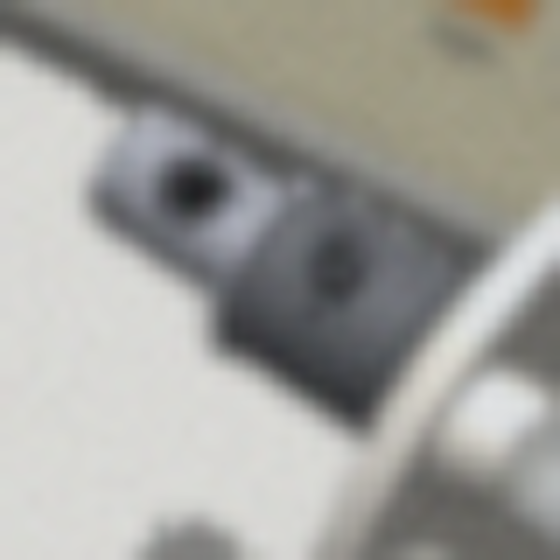

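Run:
```python
from h import *
t=load('a_top.pkl'); s=load('a_scene.pkl')
f=lambda a,b:(b+(np.array(a)+.5)/14-.5)
h=tri([ray(t,*f((215,200),np.array([295,170]))),ray(s,*f((193,188),np.array([312,190])))])
k=tri([ray(t,*f((385,235),np.array([295,170]))),ray(s,*f((338,268),np.array([312,190])))])
print(h,k)
ya=np.array([np.sin(np.radians(9.2)),np.cos(np.radians(9.2)),0]); xa=np.array([ya[1],-ya[0],0])
print('sep along y',(h[0]-k[0])@ya)
# estimate of the axis: mouth=a+10*z, screw=a-29y+20.5*z
# for each theta residual
for th in range(20,46,3):
    z=np.array([0,0,1])*np.cos(np.radians(th))-xa*np.sin(np.radians(th))
    a1=h[0]-10*z; a2=k[0]+29*ya-20.5*z
    print(th,a1.round(1),a2.round(1))
```

```text
(array([517.21645592,  50.63360677,  94.50779741]), [np.float64(0.018334986898256175), np.float64(0.01833498689819098)]) (array([509.74081138,  22.33646497, 100.52204011]), [np.float64(0.29593513476643896), np.float64(0.29593513476647737)])
sep along y 29.12834979532902
20 [520.6  50.1  85.1] [521.3  49.8  81.3]
23 [521.1  50.   85.3] [522.3  49.7  81.7]
26 [521.5  49.9  85.5] [523.2  49.5  82.1]
29 [522.   49.9  85.8] [524.2  49.4  82.6]
32 [522.4  49.8  86. ] [525.1  49.2  83.1]
35 [522.9  49.7  86.3] [526.   49.1  83.7]
38 [523.3  49.6  86.6] [526.8  48.9  84.4]
41 [523.7  49.6  87. ] [527.7  48.8  85.1]
44 [524.1  49.5  87.3] [528.4  48.7  85.8]
```

Request:
{"api": "move_arm", "payload": {"series": [{"claw": 0, "xyz": [-0.03, -0.018, 0], "turn": 0}, {"claw": 0, "xyz": [-0.03, -0.018, 0], "turn": 0}, {"claw": 0, "xyz": [-0.03, -0.018, 0], "turn": 0}, {"claw": 0, "xyz": [-0.03, -0.018, 0], "turn": 0}, {"claw": 0, "xyz": [-0.03, -0.018, 0], "turn": 0}, {"claw": 0, "xyz": [-0.03, -0.018, 0], "turn": 0}, {"claw": 0, "xyz": [-0.03, -0.018, 0], "turn": 0}, {"claw": 0, "xyz": [-0.03, -0.018, 0], "turn": 0}, {"claw": 0, "xyz": [-0.03, -0.018, 0], "turn": 0}, {"claw": 0, "xyz": [-0.03, -0.018, 0], "turn": 0}, {"claw": 0, "xyz": [-0.03, -0.018, 0], "turn": 0}, {"claw": 0, "xyz": [-0.03, -0.018, 0], "turn": 0}]}}

```text
time_s: 1.15
eef_pos: [425.0, 211.0, 231.0]
tcp_rot: [-0.0, 0.122, 0.993, -0.0]
force: [-0.5, 0.4, -0.3]
opening: 0.999
```

Request:
{"api": "move_arm", "payload": {"series": [{"claw": 0, "xyz": [0, 0, 0], "turn": -0.11}, {"claw": 0, "xyz": [0, 0, 0], "turn": -0.11}, {"claw": 0, "xyz": [0, 0, 0], "turn": -0.11}, {"claw": 0, "xyz": [0, 0, 0], "turn": -0.11}, {"claw": 0, "xyz": [0, 0, 0], "turn": 0}, {"claw": 0, "xyz": [0, 0, 0], "turn": 0}], "force": 30}}

```text
time_s: 1.65
eef_pos: [424.0, 212.4, 231.0]
tcp_rot: [-0.0, -0.096, 0.995, -0.0]
force: [0.8, -0.1, 0.1]
opening: 1.001
```

```bash
cat > look.py <<'E'
import sys
from rig import env, vision
from h import *
tag=sys.argv[1]
s=env.read_state(); M=rot(s["tcp_rot"])
print(s["time_s"],s["eef_pos"].round(1),'F',s["force"].round(1),'op',round(s["opening"],3)); print(M.round(4).tolist()); print(s["qpos"].round(2))
for n in sys.argv[2:]:
    d=vision.snapshot(n); cv2.imwrite(f"pics/{tag}_{n}.png",d["image"]); pickle.dump(d,open(f"{tag}_{n}.pkl","wb"))
E
python3 look.py d wrist
```

```text
1.65 [424.  212.4 231. ] F [ 0.8 -0.1  0.1] op 1.001
[[-0.9816, -0.1911, -0.0007], [-0.1911, 0.9816, -0.0002], [0.0007, -0.0001, -1.0]]
[ 0.32 -0.08 -0.03  1.62 -0.    0.13]
```

View pics/d_wrist.png

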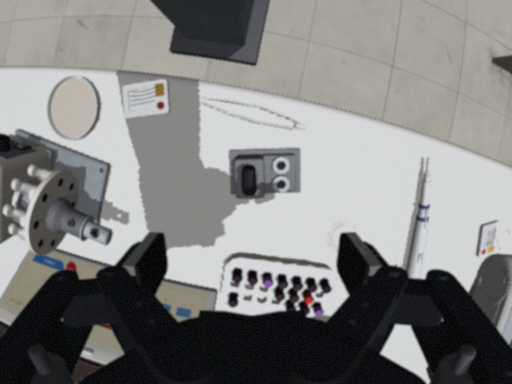

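```bash
cat >> h.py <<'E'
def cloudf(d):
    Z=d["range_z"]; K=d["K"]; v,u=np.mgrid[:Z.shape[0],:Z.shape[1]]
    x=(u-K[0,2])/K[0,0]; y=(v-K[1,2])/K[1,1]; r=np.hypot(x,y)+1e-9; k=np.tan(np.minimum(r,1.5))/r*Z
    return np.stack([x*k,y*k,Z],-1)@rot(d["orientation"]).T+d["origin"]
def crop(d,b,name,f):
    x0,y0,x1,y1=b; cv2.imwrite(name,cv2.resize(d["image"][y0:y1,x0:x1],None,fx=f,fy=f,interpolation=cv2.INTER_CUBIC))
E
python3 - <<'E'
from h import *
w=load('d_wrist.pkl'); c=cloudf(w)
crop(w,(220,135,310,210),'pics/d1.png',8); crop(w,(30,170,130,260),'pics/d2.png',6.6)
for lo,hi in((40,54),(85,105)):
    m=(c[...,2]>lo)&(c[...,2]<hi)&(abs(c[...,0]-430)<40)&(abs(c[...,1]-210)<40)
    print(lo,m.sum(),np.median(c[m],0),cv2.minAreaRect(c[m][:,:2].astype(np.float32)))
g=w["image"].max(2); m=(g<50).astype(np.uint8); m[:160]=0;m[200:]=0;m[:,:235]=0;m[:,262:]=0
n,l,st,ce=cv2.connectedComponentsWithStats(m); i=1+st[1:,4].argmax(); print(st[i],ce[i],onz(w,*ce[i],90,True))
m=(c[...,2]>80)&(c[...,2]<112)&(abs(c[...,0]-515)<20)&(c[...,1]>20)&(c[...,1]<80)
p=c[m]
for y0 in range(20,80,6):
    k=(p[:,1]>=y0)&(p[:,1]<y0+6)
    if k.any(): print(y0,k.sum(),p[k].min(0).round(1),p[k].max(0).round(1),p[k].mean(0).round(1))
E
```

```text
40 734 [430.42548384 210.80363371  44.65912049] ((434.18597412109375, 210.429443359375), (46.51897048950195, 33.92222595214844), 13.782066345214844)
85 414 [425.66733755 208.70176894  92.76367683] ((426.58441162109375, 208.92173767089844), (28.324373245239258, 14.901288032531738), 11.073104858398438)
[241 165  16  31 391] [248.26598465 180.08184143] [425.45168782 208.54475333  90.        ]
20 136 [499.   20.1  81.2] [525.4  26.  107.8] [507.9  23.2  98.3]
26 112 [500.3  26.   81.3] [525.4  31.8 105.5] [509.1  28.9  96.7]
32 186 [500.6  32.1  80.2] [532.2  37.9 104.6] [512.3  35.1  94.7]
38 87 [500.9  38.   81. ] [524.7  44.   97.9] [513.2  41.1  93.4]
44 94 [507.8  44.   81.1] [526.2  49.9  97.6] [516.1  46.4  91.2]
50 62 [508.5  50.   85.4] [527.3  56.   97.4] [515.7  53.2  92.6]
56 84 [509.3  56.1  84.4] [528.9  62.   98.8] [516.6  59.   93.6]
62 106 [510.7  62.1  80.8] [529.8  66.1  97.1] [518.8  64.2  89.9]
```

View pics/d1.png

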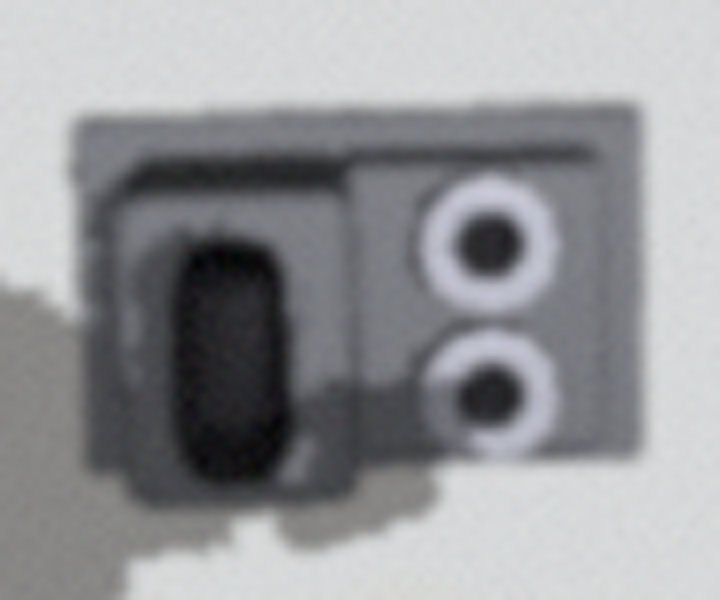

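View pics/d2.png

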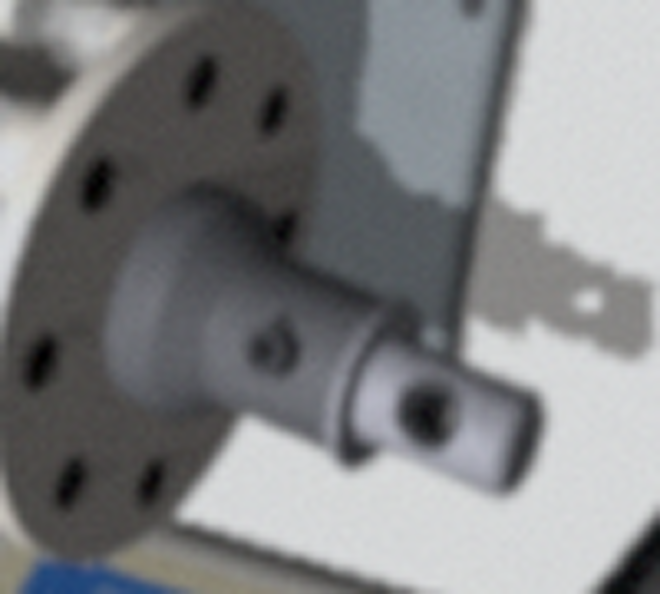

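Request:
{"api": "move_arm", "payload": {"series": [{"claw": 0, "xyz": [-0.0016, -0.0038, 0.02], "turn": -0.025}, {"claw": 0, "xyz": [0, 0, 0.022], "turn": 0}, {"claw": 0, "xyz": [0, 0, 0.022], "turn": 0}, {"claw": 0, "xyz": [0, 0, 0.022], "turn": 0}, {"claw": 0, "xyz": [0, 0, 0.022], "turn": 0}, {"claw": 0, "xyz": [0, 0, 0.022], "turn": 0}, {"claw": 0, "xyz": [0, 0, 0.02], "turn": 0}, {"claw": 0, "xyz": [0, 0, 0.017], "turn": 0}, {"claw": 0, "xyz": [0, 0, 0], "turn": 0}, {"claw": 0, "xyz": [0, 0, 0], "turn": 0}]}}

```text
time_s: 2.53
eef_pos: [425.2, 208.8, 63.3]
tcp_rot: [-0.001, -0.109, 0.994, -0.0]
force: [0.3, -0.8, 1.5]
opening: 1.001
```

```bash
python3 look.py e wrist scene
python3 - <<'E'
from h import *
crop(load('e_scene.pkl'),(190,150,290,240),'pics/e1.png',6)
t=load('a_top.pkl'); s=load('a_scene.pkl'); w=load('d_wrist.pkl')
f=lambda a,b:(np.array(b)+(np.array(a)+.5)/14-.5)
f2=lambda a:(np.array([30,170])+(np.array(a)+.5)/6.6-.5)
h=[ray(t,*f((215,200),[295,170])),ray(s,*f((193,188),[312,190])),ray(w,*f2((430,413)),True)]
k=[ray(t,*f((385,235),[295,170])),ray(s,*f((338,268),[312,190])),ray(w,*f2((274,345)),True)]
for a in ((0,1,2),(1,2),(0,2)): print(tri([h[i] for i in a]),tri([k[i] for i in a]))
E
```

```text
2.5333 [425.2 208.8  63.3] F [ 0.3 -0.8  1.5] op 1.001
[[-0.9761, -0.2175, -0.0028], [-0.2175, 0.9761, -0.0009], [0.0029, -0.0003, -1.0]]
[ 0.31 -0.05 -0.34  1.29 -0.    0.1 ]
(array([516.20237077,  50.20317906,  95.10923114]), [np.float64(1.0484215421497916), np.float64(0.2966364590740625), np.float64(1.269387026022712)]) (array([508.24910575,  21.79903967, 101.50295186]), [np.float64(1.5092120243267784), np.float64(0.5569207715184381), np.float64(1.7688134054909335)])
(array([514.96230071,  49.94396114,  96.07398612]), [np.float64(0.5077305999644824), np.float64(0.5077305999645726)]) (array([506.79554679,  21.35797729, 102.58061507]), [np.float64(0.817630089606201), np.float64(0.8176300896061991)])
(array([516.59811511,  49.70746736,  93.56182507]), [np.float64(1.1015514916245497), np.float64(1.101551491624561)]) (array([508.3193589 ,  21.57200406, 100.48678537]), [np.float64(1.604162073627622), np.float64(1.6041620736276265)])
```

View pics/e_wrist.png

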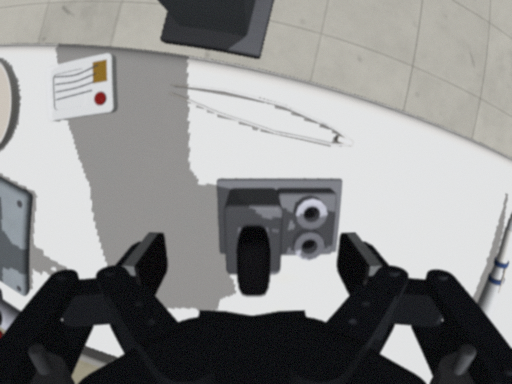

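View pics/e1.png

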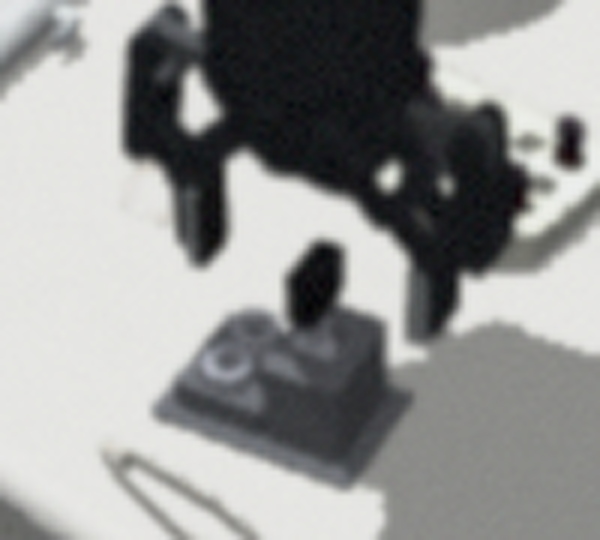

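Request:
{"api": "move_arm", "payload": {"series": [{"claw": 1, "xyz": [0, 0, 0], "turn": 0}, {"claw": 1, "xyz": [0, 0, 0], "turn": 0}, {"claw": 1, "xyz": [0, 0, 0], "turn": 0}, {"claw": 1, "xyz": [0, 0, 0], "turn": 0}, {"claw": 1, "xyz": [0, 0, 0], "turn": 0}, {"claw": 1, "xyz": [0, 0, 0], "turn": 0}, {"claw": 1, "xyz": [0, 0, 0], "turn": 0}, {"claw": 1, "xyz": [0, 0, 0], "turn": 0}, {"claw": 1, "xyz": [0, 0, 0], "turn": 0}, {"claw": 1, "xyz": [0, 0, 0], "turn": 0}], "force": 40}}

```text
time_s: 3.47
eef_pos: [426.6, 209.1, 64.5]
tcp_rot: [0.0, -0.11, 0.994, -0.0]
force: [-0.7, 0.6, 1.6]
opening: 0.154
```

```bash
python3 look.py f wrist scene
python3 - <<'E'
from h import *
crop(load('f_scene.pkl'),(190,150,290,240),'pics/f1.png',6)
E
```

```text
3.4667 [426.6 209.1  64.5] F [-0.7  0.6  1.6] op 0.154
[[-0.9759, -0.2184, 0.0003], [-0.2184, 0.9759, 0.0], [-0.0003, -0.0001, -1.0]]
[ 0.31 -0.05 -0.33  1.29 -0.    0.09]
```

View pics/f1.png

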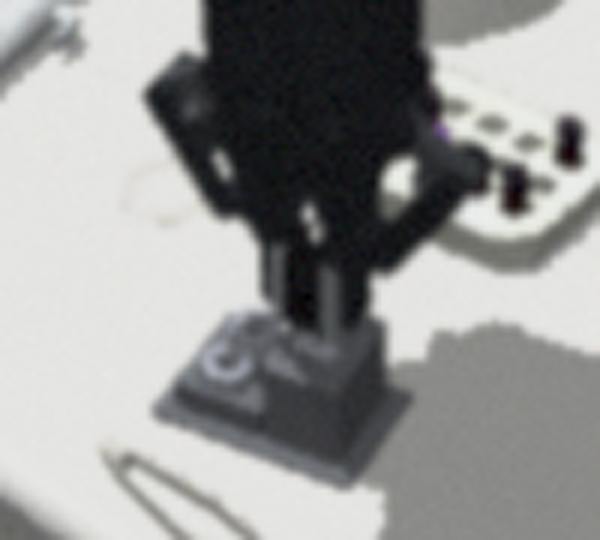

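View pics/f_wrist.png

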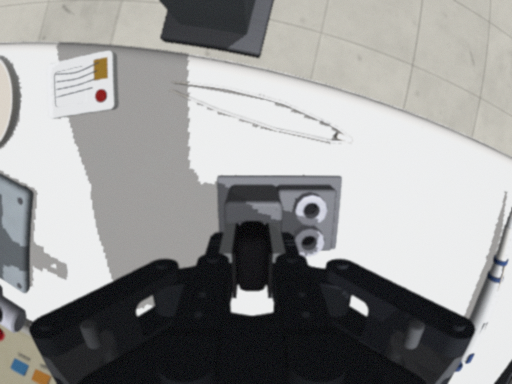

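Request:
{"api": "move_arm", "payload": {"series": [{"claw": 1, "xyz": [0, 0, -0.006], "turn": 0}, {"claw": 1, "xyz": [0, 0, -0.008], "turn": 0}, {"claw": 1, "xyz": [0, 0, -0.008], "turn": 0}, {"claw": 1, "xyz": [0, 0, -0.008], "turn": 0}, {"claw": 1, "xyz": [0, 0, -0.008], "turn": 0}, {"claw": 1, "xyz": [0, 0, -0.01], "turn": 0}, {"claw": 1, "xyz": [0, 0, -0.012], "turn": 0}, {"claw": 1, "xyz": [-0.009, 0, 0], "turn": 0}, {"claw": 1, "xyz": [-0.012, 0, 0], "turn": 0}, {"claw": 1, "xyz": [-0.012, 0, 0], "turn": 0}, {"claw": 1, "xyz": [-0.012, 0, 0], "turn": 0}, {"claw": 1, "xyz": [0, 0, 0], "turn": 0}]}}

```text
time_s: 4.57
eef_pos: [472.9, 219.3, 124.3]
tcp_rot: [0.001, -0.11, 0.994, 0.0]
force: [-0.2, 0.1, -0.3]
opening: 0.16
```

```bash
python3 look.py g wrist scene
python3 - <<'E'
from h import *
crop(load('g_scene.pkl'),(190,130,290,220),'pics/g1.png',6)
E
```

```text
4.5667 [472.9 219.3 124.3] F [-0.2  0.1 -0.3] op 0.16
[[-0.976, -0.2179, 0.0022], [-0.2179, 0.976, 0.0005], [-0.0022, -0.0, -1.0]]
[ 0.31  0.04 -0.12  1.41 -0.    0.09]
```

View pics/g1.png

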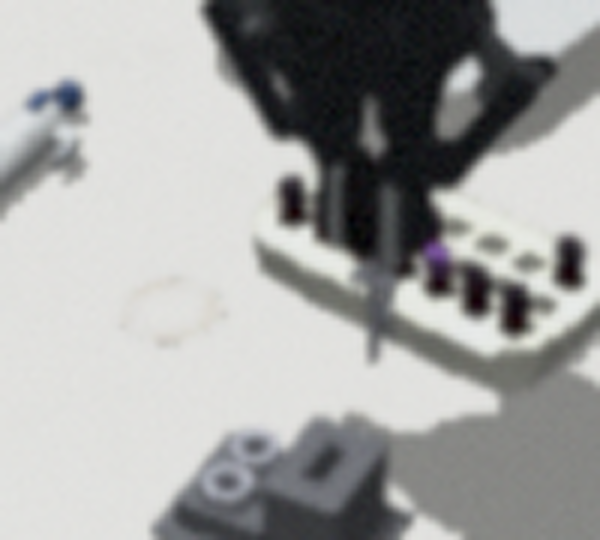

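View pics/g_wrist.png

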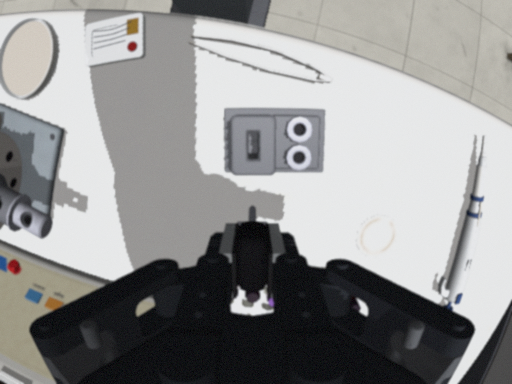

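Run:
```python
from h import *
c=cloud(load('a_top.pkl'))
m=(c[...,2]>15)&(c[...,0]>462)&(c[...,0]<620)&(c[...,1]>130)&(c[...,1]<340)
p=c[m]; print(p.min(0),p.max(0)); print(cv2.minAreaRect(p[:,:2].astype(np.float32)))
```

```text
[543.45972093 130.01489406  15.01542984] [619.92198623 339.86803041  80.46557374]
((581.6759033203125, 234.94326782226562), (209.8438720703125, 76.4598388671875), 89.98715209960938)
```

Run:
```python
from h import *
crop(load('g_wrist.pkl'),(0,150,90,240),'pics/g2.png',6.6)
```

```text
(no output)
```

View pics/g2.png

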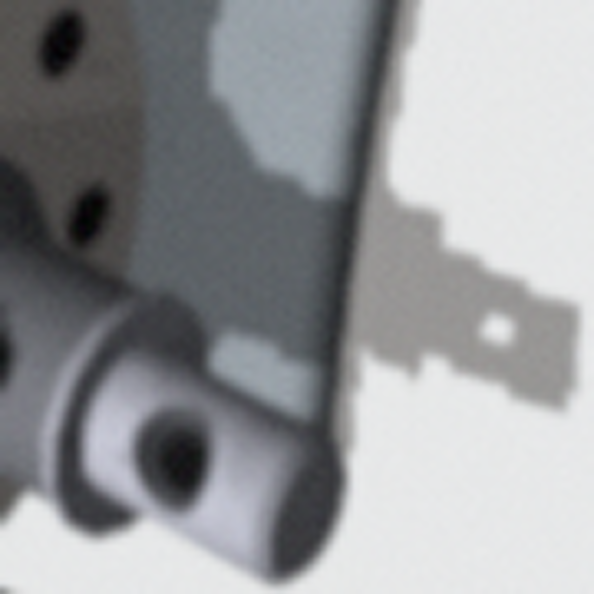

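Request:
{"api": "move_arm", "payload": {"series": [{"claw": 1, "xyz": [0, 0, -0.02], "turn": 0.04}, {"claw": 1, "xyz": [0, -0.03, -0.01], "turn": 0.11}, {"claw": 1, "xyz": [0, -0.03, 0], "turn": 0.11}, {"claw": 1, "xyz": [0, -0.03, 0], "turn": 0.11}, {"claw": 1, "xyz": [0, 0, 0], "turn": 0}, {"claw": 1, "xyz": [0, 0, 0], "turn": 0}]}}

```text
time_s: 5.17
eef_pos: [476.2, 128.5, 154.4]
tcp_rot: [-0.0, 0.076, 0.997, 0.0]
force: [0.5, 0.3, -0.2]
opening: 0.159
```

```bash
python3 look.py i wrist
```

```text
5.1667 [476.2 128.5 154.4] F [ 0.5  0.3 -0.2] op 0.159
[[-0.9885, 0.1511, -0.0004], [0.1511, 0.9885, 0.0003], [0.0004, 0.0003, -1.0]]
[ 0.13 -0.04 -0.14  1.47  0.    0.28]
```

View pics/i_wrist.png

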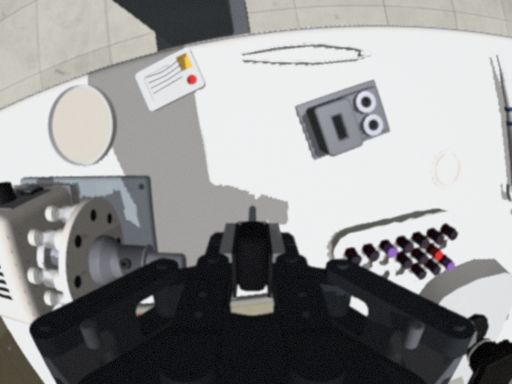

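Run:
```python
from h import *
c=cloud(load('a_top.pkl'))
m=(c[...,2]>60)&(c[...,0]>540)&(c[...,0]<900)&(c[...,1]>-80)&(c[...,1]<200)
p=c[m]; print(p.min(0),p.max(0),np.percentile(p[:,0],1)); 
f=lambda a,b:(np.array(b)+(np.array(a)+.5)/14-.5)
g=lambda a,b:(np.array(b)+(np.array(a)+.5)/6.6-.5)
t=load('a_top.pkl'); s=load('a_scene.pkl'); w=load('d_wrist.pkl');w2=load('g_wrist.pkl')
h=[ray(t,*f((215,200),[295,170])),ray(s,*f((193,188),[312,190])),ray(w,*g((430,413),[30,170]),True),ray(w2,*g((173,458),[0,150]),True)]
print(tri(h),tri(h[1:]),tri(h[2:]))
```

```text
[540.02547889 -79.99683488  60.05098025] [899.97866768 199.95836616 173.27319927] 611.7371803785927
(array([515.59090834,  50.04880066,  95.52536745]), [np.float64(1.6251003421930288), np.float64(0.42588384525166373), np.float64(0.789777048668324), np.float64(1.1590932326631924)]) (array([514.67622341,  49.9344161 ,  96.07381636]), [np.float64(0.7145091689958877), np.float64(0.3394035841323284), np.float64(0.44734020366932703)]) (array([513.99071546,  50.55946045,  96.57825904]), [np.float64(0.13304186343191773), np.float64(0.13304186343187058)])
```

Request:
{"api": "move_arm", "payload": {"series": [{"claw": 1, "xyz": [-0.02, 0, -0.02], "turn": 0}, {"claw": 1, "xyz": [-0.025, 0, -0.02], "turn": 0}, {"claw": 1, "xyz": [0, 0, 0], "turn": 0}, {"claw": 1, "xyz": [0, 0, 0], "turn": 0}]}}

```text
time_s: 5.55
eef_pos: [522.3, 123.9, 195.2]
tcp_rot: [0.001, 0.074, 0.997, 0.0]
force: [1.1, -0.1, -1.4]
opening: 0.158
```

```bash
python3 look.py j wrist;python3 - <<'E'
from h import *
crop(load('j_wrist.pkl'),(50,170,190,270),'pics/j2.png',5.7)
E
```

```text
5.55 [522.3 123.9 195.2] F [ 1.1 -0.1 -1.4] op 0.158
[[-0.9891, 0.1475, 0.0018], [0.1475, 0.9891, 0.0008], [-0.0017, 0.001, -1.0]]
[0.11 0.07 0.05 1.55 0.   0.26]
```

View pics/j2.png

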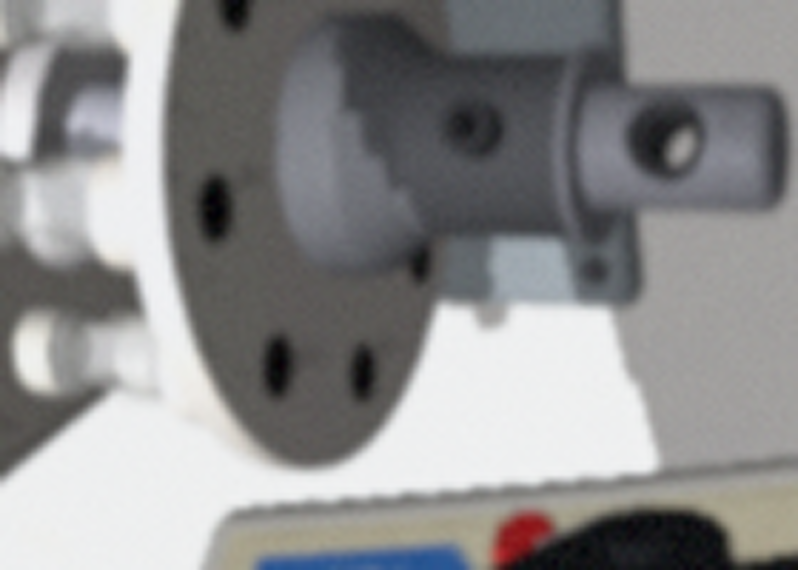

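Run:
```python
from h import *
w=load('j_wrist.pkl'); g=lambda a:(np.array([50,170])+(np.array(a)+.5)/5.7-.5)
crop(w,(140,170,190,220),'pics/j3.png',12); crop(w,(110,175,150,210),'pics/j4.png',14)
o=np.array(w["origin"]); print(o)
# axis x from silhouettes: planes tangent to cylinder r=10 at z=88
for yaw in (8.5,9.2,10):
    ya=np.array([np.sin(np.radians(yaw)),np.cos(np.radians(yaw)),0]); xa=np.array([ya[1],-ya[0],0]); za=np.array([0,0,1.])
    ang=lambda r:np.arctan2(r@xa,-(r@za))
    at=[ang(ray(w,*g(p),True)[1]) for p in ((610,84),(740,86))]; ab=[ang(ray(w,*g(p),True)[1]) for p in ((610,206),(740,209))]
    mid=(np.mean(at)+np.mean(ab))/2; half=abs(np.mean(at)-np.mean(ab))/2
    D=10/np.sin(half); h=o[2]-88
    X=o@xa+np.tan(mid)*h
    r=ray(w,*g((667,138)),True)[1]; rs=ray(w,*g((474,127)),True)[1]
    print(yaw,np.degrees(at),np.degrees(ab),'dist',D,'expected',h/np.cos(mid),'X',X)
    # 2D in (x,z): intersect mouth ray with circle r about (X,88)
    for nm,rr,rads in (('mouth',r,(9,9.5,10)),('screw',rs,(20,20.5,21.5))):
        d=np.array([rr@xa,rr[2]]); k=np.linalg.norm(d); d/=k; q=np.array([o@xa-X,o[2]-88])
        b=q@d
        for R0 in rads:
            disc=b*b-(q@q-R0*R0)
            if disc<0: print(nm,R0,'miss'); continue
            tt=-b-np.sqrt(disc); P=q+d*tt; y=(o+rr*tt/k)@ya
            print(nm,R0,'theta',np.degrees(np.arctan2(-P[0],P[1])).round(2),'y',y.round(2), 'view ang',np.degrees(np.arctan2(-d[0],-d[1])*-1).round(1))
```

```text
[457.57713176 132.80991537 336.45685275]
8.5 [14.04028691 14.13015235] [18.31045601 18.3717013 ] dist 269.3179118646794 expected 258.7473289627572 X 505.1657118607795
mouth 9 theta 24.19 y 125.66 view ang 15.9
mouth 9.5 theta 23.75 y 125.81 view ang 15.9
mouth 10 theta 23.36 y 125.96 view ang 15.9
screw 20 theta 24.18 y 98.14 view ang 15.5
screw 20.5 theta 23.96 y 98.35 view ang 15.5
screw 21.5 theta 23.57 y 98.78 view ang 15.5
9.2 [14.26338584 14.29682545] [18.52838447 18.53446839] dist 269.6052734265373 expected 259.00197415337556 X 503.609172682359
mouth 9 theta 24.29 y 131.78 view ang 16.1
mouth 9.5 theta 23.85 y 131.92 view ang 16.1
mouth 10 theta 23.47 y 132.07 view ang 16.1
screw 20 theta 23.28 y 104.26 view ang 15.8
screw 20.5 theta 23.1 y 104.47 view ang 15.8
screw 21.5 theta 22.76 y 104.89 view ang 15.8
10 [14.51531918 14.48450362] [18.7736188  18.71695825] dist 269.98255670912783 expected 259.29274534739034 X 501.7382363103298
mouth 9 theta 24.4 y 138.74 view ang 16.3
mouth 9.5 theta 23.97 y 138.89 view ang 16.3
mouth 10 theta 23.59 y 139.03 view ang 16.3
screw 20 theta 22.27 y 111.23 view ang 16.2
screw 20.5 theta 22.12 y 111.44 view ang 16.2
screw 21.5 theta 21.84 y 111.85 view ang 16.2
```

View pics/j3.png

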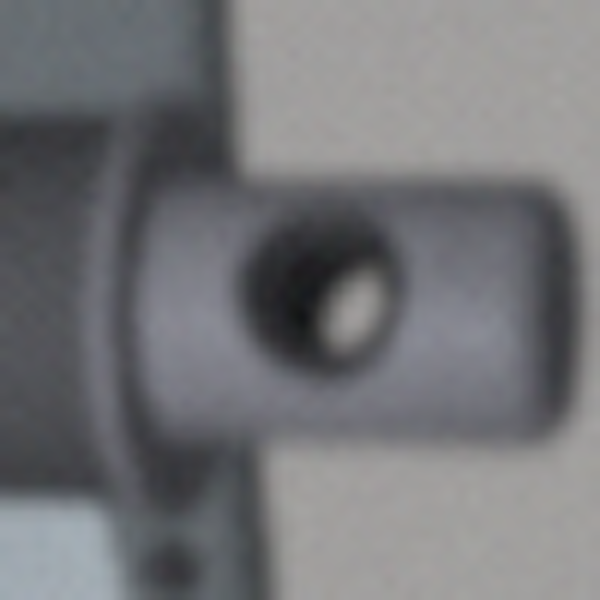

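View pics/j4.png

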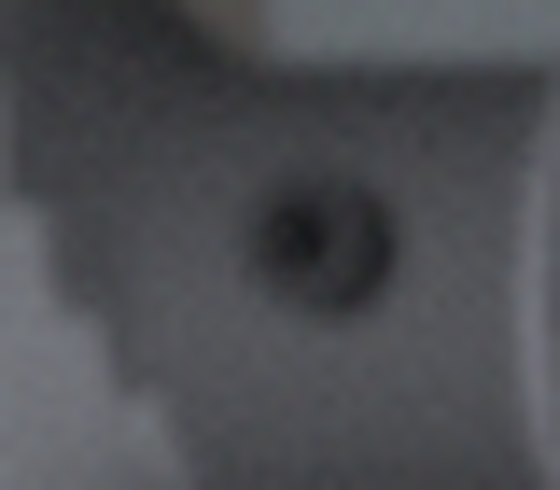

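Run:
```python
from h import *
w=load('j_wrist.pkl'); im=cv2.GaussianBlur(w["image"].astype(np.float32).mean(2),(0,0),0.7)
e=[]
for u in (172.5+np.arange(0,8)):
    u=int(u); col=im[:,u]; gr=np.gradient(col)
    def sub(a,b,s):
        i=a+np.argmax(s*gr[a:b]); y0,y1,y2=(s*gr)[i-1:i+2]; return i+.5*(y0-y2)/(y0-2*y1+y2)
    t=sub(180,191,-1); b=sub(200,212,1); e.append((u,t,b)); 
e=np.array(e); print(e.round(2))
# hole dark mask
b=im[183:206,156:178]; print(b.astype(int)[::2,::2])
m=((im<85)).astype(np.uint8); m[:183]=0;m[205:]=0;m[:,:158]=0;m[:,176:]=0
n,l,st,ce=cv2.connectedComponentsWithStats(m); i=1+st[1:,4].argmax(); mm=(l==i).astype(np.uint8)
c,_=cv2.findContours(mm,cv2.RETR_EXTERNAL,cv2.CHAIN_APPROX_NONE); E=cv2.fitEllipse(cv2.convexHull(c[0])); print(st[i],E)
g=lambda a:(np.array([110,175])+(np.array(a)+.5)/14-.5)
sc=g((325,245)); o=np.array(w["origin"])
yaw=9.2; ya=np.array([np.sin(np.radians(yaw)),np.cos(np.radians(yaw)),0]); xa=np.array([ya[1],-ya[0],0])
ang=lambda u,v:(lambda r:np.arctan2(r@xa,-r[2]))(ray(w,u,v,True)[1])
at=np.array([ang(u,t) for u,t,_ in e]); ab=np.array([ang(u,b) for u,_,b in e]); print(np.degrees(at).round(2),np.degrees(ab).round(2))
mid=(np.median(at)+np.median(ab))/2; X=o@xa+np.tan(mid)*(o[2]-88); print(X,10/np.sin((np.median(ab)-np.median(at))/2))
for nm,uv,R0,dy in(('mouth',E[0],9.2,0),('screw',sc,20.5,29)):
    rr=ray(w,*uv,True)[1]; d=np.array([rr@xa,rr[2]]);k=np.linalg.norm(d);d/=k;q=np.array([o@xa-X,o[2]-88]);bb=q@d
    tt=-bb-np.sqrt(bb*bb-(q@q-R0*R0));P=q+d*tt;y=(o+rr*tt/k)@ya+dy
    print(nm,np.degrees(np.arctan2(-P[0],P[1])),'hole xy',(xa*X+ya*y).round(1))
for n in 'adgj':
    d=load(n+('_scene.pkl' if n=='a' else '_wrist.pkl')); c=cloud(d) if n=='a' else cloudf(d)
    m=(c[...,2]>80)&(abs(c@xa-503)<14)&(abs(c@ya-132)<14)
    p=c[m]
    from scipy.optimize import least_squares
    r=least_squares(lambda x:np.hypot(p@xa-x[0],p[:,2]-x[1])-10,[503,88],loss='soft_l1')
    print(n,m.sum(),r.x)
```

```text
[[172.   184.18 206.81]
 [173.   184.14 206.81]
 [174.   184.13 206.84]
 [175.   184.15 206.89]
 [176.   184.14 206.91]
 [177.   184.18 206.9 ]
 [178.   184.22 206.93]
 [179.   184.2  206.98]]
[[ 60  69 122 147 149 149 149 149 150 149 149]
 [ 81  83  98 109 110 108 109 110 110 108 107]
 [103 101 101  94  83  79  78  84  95  99  98]
 [115 113 103  77  58  57  55  61  86 109 109]
 [124 120  88  53  42  38  44  58  73 110 115]
 [131 121  73  43  32  36  78 110  86 112 123]
 [136 127  78  42  29  53 123 140 102 122 132]
 [138 135 100  53  35  64 129 122 103 133 137]
 [133 134 122  85  57  59  88  92 114 134 133]
 [127 128 128 118 101  88  92 109 124 128 126]
 [119 118 121 121 120 116 118 120 121 120 117]
 [ 98 101 104 113 117 118 117 118 115 114 112]]
[160 187  13  14 114] ((166.17877197265625, 193.16912841796875), (12.119904518127441, 14.510119438171387), 15.404083251953125)
[14.21 14.2  14.2  14.2  14.2  14.2  14.21 14.2 ] [18.67 18.67 18.67 18.68 18.68 18.67 18.67 18.68]
503.76389785240394 256.3885439477412
mouth 28.455215834945875 hole xy [518.3  49.2   0. ]
screw 23.121374844898302 hole xy [518.6  51.2   0. ]
a 105 [503.96265585  88.26725824]
d 380 [504.43221385  86.50219802]
g 730 [504.5763781   86.51251617]
j 734 [504.94329484  86.97818213]
```

Request:
{"api": "move_arm", "payload": {"series": [{"claw": 1, "xyz": [0.016, 0.022, 0.01], "turn": 0}, {"claw": 1, "xyz": [0.016, 0.022, 0.01], "turn": 0}, {"claw": 1, "xyz": [0.016, 0.022, 0.01], "turn": 0}, {"claw": 1, "xyz": [0.015, 0.021, 0.01], "turn": 0}, {"claw": 1, "xyz": [0, 0, 0.01], "turn": -0.09}, {"claw": 1, "xyz": [0, 0, 0.01], "turn": -0.09}, {"claw": 1, "xyz": [0, 0, 0.01], "turn": -0.09}, {"claw": 1, "xyz": [0, 0, 0], "turn": -0.095}, {"claw": 1, "xyz": [0, 0, 0], "turn": 0}, {"claw": 1, "xyz": [0, 0, 0], "turn": 0}]}}

```text
time_s: 6.43
eef_pos: [470.4, 218.6, 123.5]
tcp_rot: [-0.001, -0.107, 0.994, -0.0]
force: [0.5, 0.6, -0.8]
opening: 0.153
```

Request:
{"api": "move_arm", "payload": {"series": [{"claw": 1, "xyz": [0, 0, 0.011], "turn": 0}, {"claw": 1, "xyz": [0, 0, 0.011], "turn": 0}, {"claw": 1, "xyz": [0, 0, 0.011], "turn": 0}, {"claw": 1, "xyz": [0, 0, 0.011], "turn": 0}, {"claw": 1, "xyz": [0, 0, 0], "turn": 0}, {"claw": 1, "xyz": [0.006, 0, 0], "turn": 0}, {"claw": 1, "xyz": [0.004, 0, 0], "turn": 0}, {"claw": 1, "xyz": [0.003, 0, 0], "turn": 0}, {"claw": 1, "xyz": [0.003, 0, 0], "turn": 0}, {"claw": 1, "xyz": [0.003, 0, 0], "turn": 0}], "force": 20}}

```text
time_s: 7.27
eef_pos: [456.9, 215.0, 81.9]
tcp_rot: [0.005, -0.107, 0.994, 0.001]
force: [9.3, 1.4, -3.1]
opening: 0.157
```

```bash
python3 look.py k scene wrist
python3 - <<'E'
from h import *
crop(load('k_scene.pkl'),(190,130,290,220),'pics/k1.png',6)
E
```

```text
7.2667 [456.9 215.   81.9] F [ 9.3  1.4 -3.1] op 0.157
[[-0.977, -0.2133, 0.009], [-0.2132, 0.977, 0.0022], [-0.0093, 0.0003, -1.0]]
[ 0.31  0.01 -0.24  1.31 -0.    0.09]
```

View pics/k1.png

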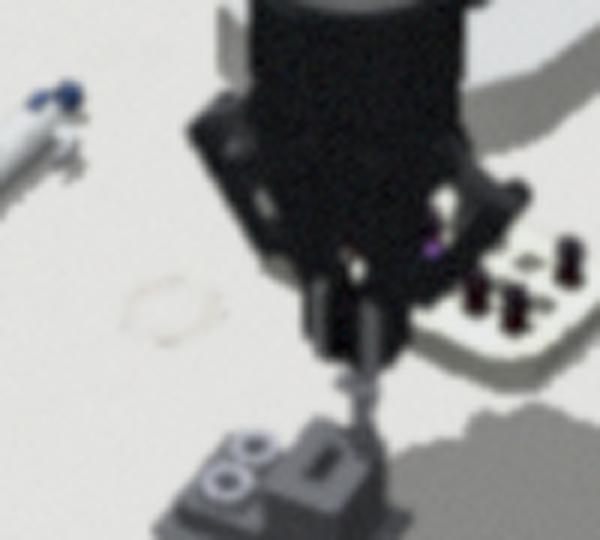

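View pics/k_wrist.png

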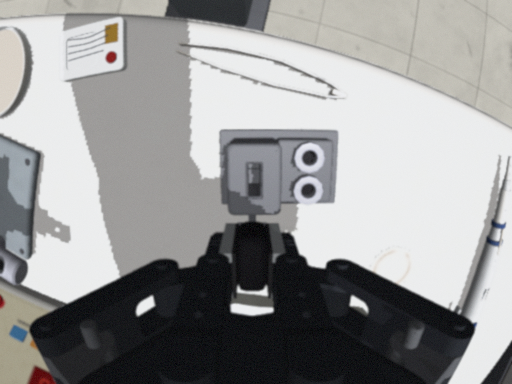

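Request:
{"api": "move_arm", "payload": {"series": [{"claw": 1, "xyz": [0.003, 0, 0], "turn": 0}, {"claw": 1, "xyz": [0.003, 0, 0], "turn": 0}, {"claw": 1, "xyz": [0.003, 0, 0], "turn": 0}, {"claw": 1, "xyz": [0.003, 0, 0], "turn": 0}]}}

```text
time_s: 7.7
eef_pos: [446.8, 212.8, 82.8]
tcp_rot: [0.006, -0.107, 0.994, 0.001]
force: [7.0, 2.0, -3.3]
opening: 0.155
```

```bash
python3 look.py l scene
python3 - <<'E'
from h import *
crop(load('l_scene.pkl'),(190,130,290,220),'pics/l1.png',6)
E
```

```text
7.7 [446.8 212.8  82.8] F [ 7.   2.  -3.3] op 0.155
[[-0.977, -0.2131, 0.0124], [-0.2131, 0.977, 0.0031], [-0.0128, 0.0004, -0.9999]]
[ 0.31 -0.02 -0.27  1.31 -0.    0.09]
```

View pics/l1.png

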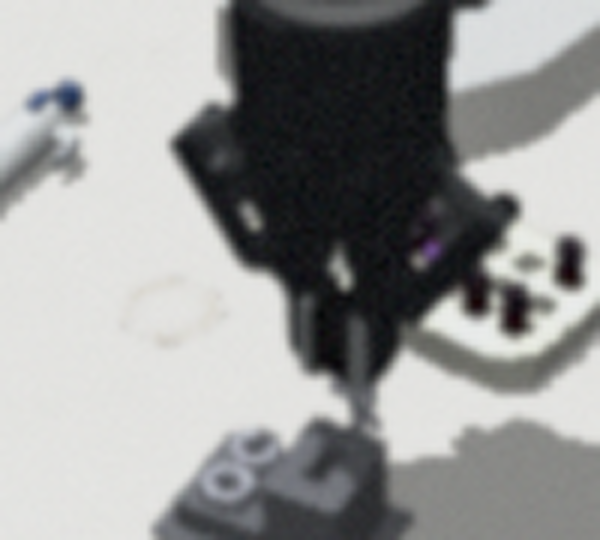

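Request:
{"api": "move_arm", "payload": {"series": [{"claw": 1, "xyz": [0.003, 0, 0], "turn": 0}, {"claw": 1, "xyz": [0.003, 0, 0], "turn": 0}, {"claw": 1, "xyz": [0.003, 0, 0], "turn": 0}, {"claw": 1, "xyz": [0.003, 0, 0], "turn": 0}, {"claw": 1, "xyz": [0.001, 0, 0], "turn": 0}, {"claw": 1, "xyz": [0, 0, 0], "turn": 0}]}}

```text
time_s: 8.25
eef_pos: [434.5, 210.2, 83.9]
tcp_rot: [0.007, -0.107, 0.994, 0.001]
force: [7.3, 0.9, -0.2]
opening: 0.157
```

```bash
python3 look.py m scene wrist
python3 - <<'E'
from h import *
crop(load('m_scene.pkl'),(190,130,290,220),'pics/m1.png',6)
E
```

```text
8.25 [434.5 210.2  83.9] F [ 7.3  0.9 -0.2] op 0.157
[[-0.9769, -0.2131, 0.0137], [-0.2131, 0.977, 0.0033], [-0.0141, 0.0003, -0.9999]]
[ 0.31 -0.06 -0.3   1.31 -0.    0.1 ]
```

View pics/m1.png

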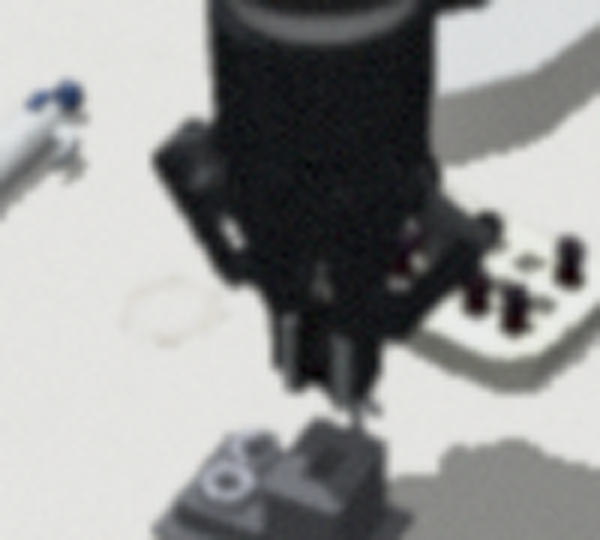

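View pics/m_wrist.png

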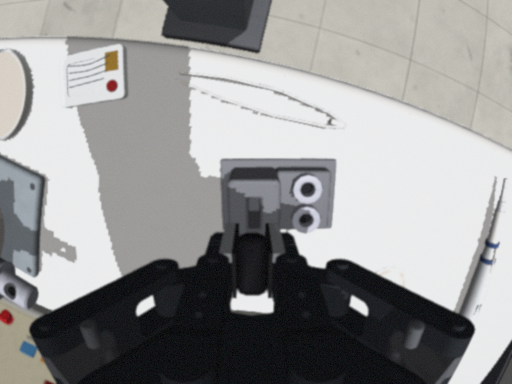

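Request:
{"api": "move_arm", "payload": {"series": [{"claw": 1, "xyz": [0.0015, 0, 0], "turn": 0}, {"claw": 1, "xyz": [0, 0, 0], "turn": 0}]}}

```text
time_s: 8.52
eef_pos: [433.3, 209.9, 84.0]
tcp_rot: [0.007, -0.107, 0.994, 0.001]
force: [7.8, 0.8, 1.2]
opening: 0.152
```

Request:
{"api": "move_arm", "payload": {"series": [{"claw": 1, "xyz": [0, 0, 0], "turn": 0}, {"claw": 1, "xyz": [0, 0, 0], "turn": 0}, {"claw": 1, "xyz": [0, 0, -0.015], "turn": 0}, {"claw": 1, "xyz": [0, 0, -0.03], "turn": 0}, {"claw": 1, "xyz": [0, 0, -0.03], "turn": 0}, {"claw": 1, "xyz": [0, 0, -0.03], "turn": 0}, {"claw": 1, "xyz": [0, 0, -0.02], "turn": 0}, {"claw": 1, "xyz": [0, 0, 0], "turn": 0}, {"claw": 1, "xyz": [0, 0, 0], "turn": 0}], "force": 60}}

```text
time_s: 9.27
eef_pos: [428.4, 208.9, 207.4]
tcp_rot: [0.002, -0.107, 0.994, 0.0]
force: [-0.7, -0.2, -1.1]
opening: 0.151
```

```bash
python3 look.py n scene wrist
python3 - <<'E'
from h import *
crop(load('n_scene.pkl'),(180,80,300,200),'pics/n1.png',5)
E
```

```text
9.2667 [428.4 208.9 207.4] F [-0.7 -0.2 -1.1] op 0.151
[[-0.9769, -0.2135, 0.0041], [-0.2135, 0.9769, 0.0014], [-0.0043, 0.0005, -1.0]]
[ 0.31 -0.09 -0.08  1.57  0.    0.1 ]
```

View pics/n1.png

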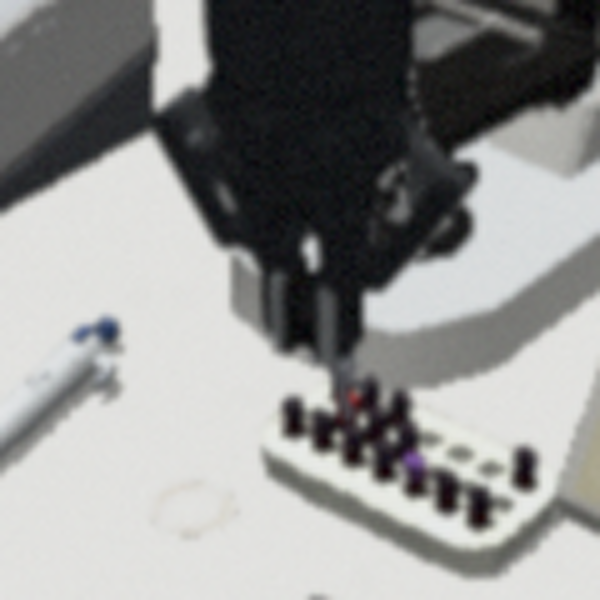

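Request:
{"api": "move_arm", "payload": {"series": [{"claw": 1, "xyz": [-0.0026, -0.0265, 0.002], "turn": 0}, {"claw": 1, "xyz": [-0.0026, -0.0265, 0.002], "turn": 0}, {"claw": 1, "xyz": [-0.0026, -0.0265, 0.002], "turn": 0}, {"claw": 1, "xyz": [-0.0026, -0.0265, 0.002], "turn": 0}, {"claw": 1, "xyz": [-0.0026, -0.0265, 0.002], "turn": 0}, {"claw": 1, "xyz": [-0.0026, -0.0265, 0.002], "turn": 0}, {"claw": 1, "xyz": [0, 0, 0], "turn": 0.094}, {"claw": 1, "xyz": [0, 0, 0], "turn": 0.094}, {"claw": 1, "xyz": [0, 0, 0], "turn": 0.094}, {"claw": 1, "xyz": [0, 0, 0], "turn": 0.094}, {"claw": 1, "xyz": [0, 0, 0], "turn": 0}, {"claw": 1, "xyz": [0, 0, 0], "turn": 0}]}}

```text
time_s: 10.37
eef_pos: [475.5, 56.5, 191.4]
tcp_rot: [-0.002, 0.079, 0.997, -0.0]
force: [-1.0, -0.3, -1.0]
opening: 0.15
```

```bash
python3 look.py o scene wrist top
python3 - <<'E'
from h import *
crop(load('o_scene.pkl'),(260,110,380,230),'pics/o1.png',5)
crop(load('o_wrist.pkl'),(150,180,350,330),'pics/o2.png',4)
crop(load('o_top.pkl'),(270,150,350,230),'pics/o3.png',7)
E
```

```text
10.3667 [475.5  56.5 191.4] F [-1.  -0.3 -1. ] op 0.15
[[-0.9875, 0.1578, -0.0035], [0.1578, 0.9875, 0.0001], [0.0035, -0.0005, -1.0]]
[-0.02 -0.07 -0.1   1.55  0.    0.14]
```

View pics/o1.png

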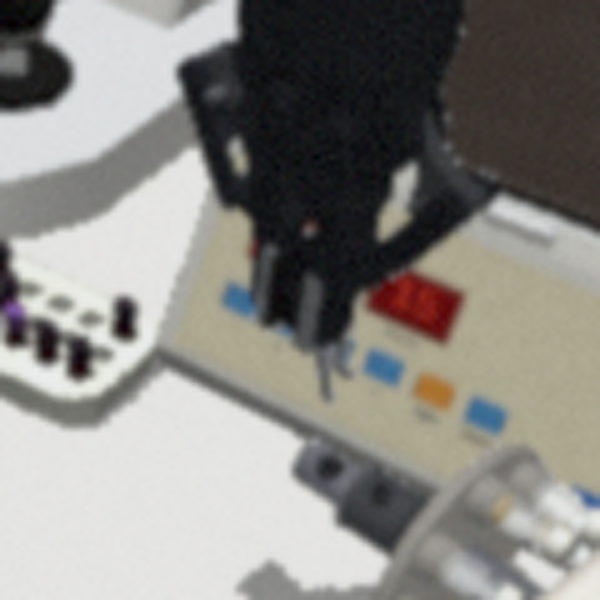

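View pics/o2.png

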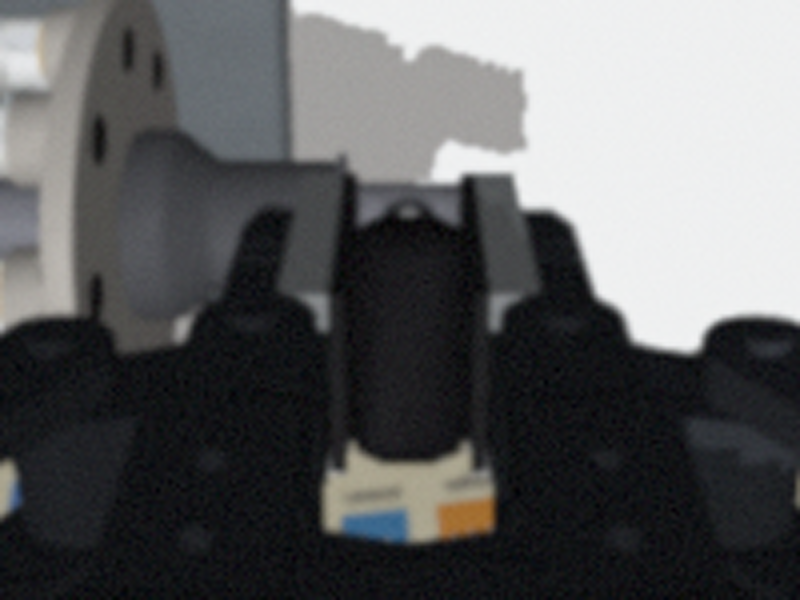

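View pics/o3.png

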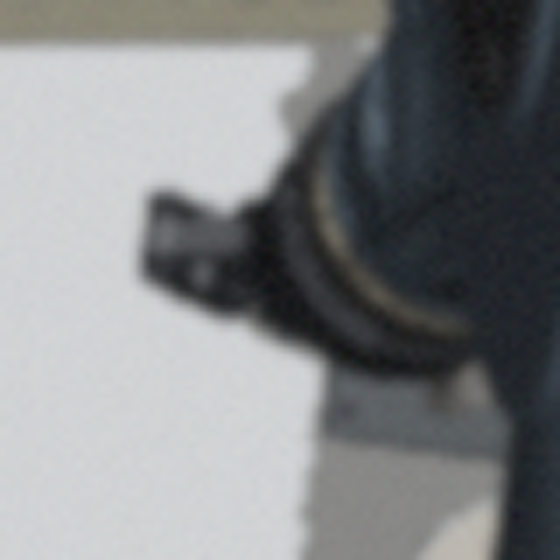

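```bash
cat > tip.py <<'E'
import sys
from h import *
def pred(th,T,off=17.5,yaw=9.2,L=76,dx=0):
    xa=np.array([np.cos(np.radians(yaw)),-np.sin(np.radians(yaw)),0]); c=-np.sin(np.radians(th))*xa+np.array([0,0,np.cos(np.radians(th))])
    return np.array(T)+[0,0,off]-L*c+dx*(xa*np.cos(np.radians(th))+np.array([0,0,np.sin(np.radians(th))]))
E
python3 - <<'E'
from tip import *
s=load('o_scene.pkl'); T=[475.5,56.5,191.4]
for th in (15,20,23,26,29,32): 
    z=lambda L,dx=0:((proj(s,pred(th,T,L=L,dx=dx))-[260,110]+.5)*5-.5).round(0)
    print(th,'tip',z(76),'bar',z(32),'bowend',z(72,17))
E
```

```text
15 tip [308. 419.] bar [303. 350.] bowend [336. 388.]
20 tip [319. 409.] bar [308. 346.] bowend [346. 376.]
23 tip [326. 402.] bar [311. 343.] bowend [352. 369.]
26 tip [332. 395.] bar [314. 340.] bowend [357. 361.]
29 tip [338. 388.] bar [317. 337.] bowend [363. 353.]
32 tip [344. 381.] bar [319. 334.] bowend [368. 346.]
```

Request:
{"api": "move_arm", "payload": {"series": [{"claw": 1, "xyz": [-0.0042, 0.0009, 0.01], "turn": 0}, {"claw": 1, "xyz": [0, 0, 0.012], "turn": 0}, {"claw": 1, "xyz": [0, 0, 0.012], "turn": 0}, {"claw": 1, "xyz": [0, 0, 0], "turn": 0}, {"claw": 1, "xyz": [0, 0, 0], "turn": 0}]}}

```text
time_s: 10.93
eef_pos: [479.5, 56.8, 157.2]
tcp_rot: [-0.002, 0.08, 0.997, -0.0]
force: [-0.3, 0.4, -0.3]
opening: 0.155
```

```bash
python3 look.py p scene wrist
python3 - <<'E'
from tip import *
s=load('p_scene.pkl')
crop(s,(290,155,370,225),'pics/p1.png',10)
crop(load('p_wrist.pkl'),(200,210,300,280),'pics/p2.png',8)
z=lambda P:((proj(s,P)-[290,155]+.5)*10-.5).round(0)
xa=np.array([.987,-.16,0])
for th in(22,25,28):
    c=-np.sin(np.radians(th))*xa+[0,0,np.cos(np.radians(th))]; print('mouth',th,z(np.array([518.6,50.2,88])+9.2*c))
from rig import env
T=env.read_state()["eef_pos"]
for th in (20,23,26,29): print(th,'tip',z(pred(th,T)),'bar',z(pred(th,T,L=32)),'bowend',z(pred(th,T,L=72,dx=17)))
E
```

```text
10.9333 [479.5  56.8 157.2] F [-0.3  0.4 -0.3] op 0.155
[[-0.9871, 0.1599, -0.004], [0.1599, 0.9871, 0.0001], [0.004, -0.0006, -1.0]]
[-0.02 -0.06 -0.16  1.48 -0.    0.14]
mouth 22 [354. 482.]
mouth 25 [352. 483.]
mouth 28 [351. 485.]
20 tip [330. 470.] bar [308. 353.] bowend [381. 406.]
23 tip [342. 457.] bar [314. 347.] bowend [393. 392.]
26 tip [355. 444.] bar [319. 342.] bowend [404. 377.]
29 tip [367. 430.] bar [325. 336.] bowend [415. 362.]
```

View pics/p1.png

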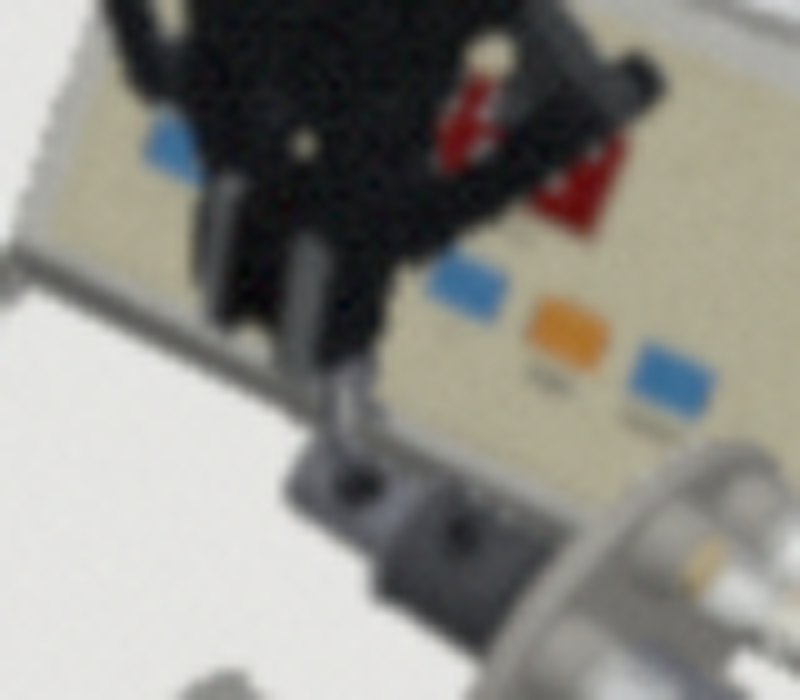

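View pics/p2.png

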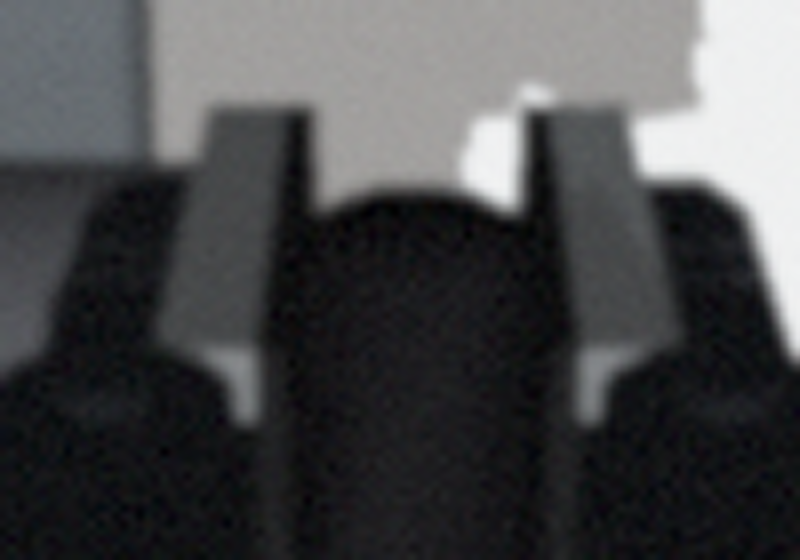

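Run:
```python
from tip import *
s=load('p_scene.pkl')
z=lambda P:((proj(s,P)-[290,155]+.5)*10-.5).round(1)
xa=np.array([.987,-.16,0]);ya=np.array([.16,.987,0]);H=np.array([518.6,50.2,88]);c=-np.sin(np.radians(25))*xa+[0,0,np.cos(np.radians(25))]
print(z(H+9.2*c),z(H+10*c),z(H+20*c)); 
for v in (xa,ya,[0,0,1]): print(z(H+20*c+10*np.array(v))-z(H+20*c))
g=s["image"][195:212,315:335].astype(int).mean(2).astype(int); print(g[::1,::1])
```

```text
[352.1 483.5] [351.5 481.7] [344.3 459.3]
[ 30.9 -20.7]
[-35.9 -24.1]
[  6.6 -35. ]
[[206 173 145 115  93  93  96  85 101 131 114 101 112 137 154 157 159 163
  162 162]
 [226 219 206 164 121 101  92  84 101 131 118 101 104 125 150 156 159 159
  157 160]
 [227 227 225 210 171 143 110  93 101 123 112 101 109 124 147 156 157 156
  155 158]
 [228 229 228 225 215 186 131  99  96 111 106  97  99 109 126 142 152 156
  157 157]
 [228 228 228 225 214 169 122  99  84  97 106  97  92  95 101 115 131 145
  152 158]
 [228 227 227 221 188 138 111  97  85  84  92  91  91  96  94  96 102 115
  133 146]
 [227 228 227 213 160 116 107 101  87  72  70  72  80 100  97  92  92  95
  103 115]
 [228 227 222 188 131 107 106 101  78  63  49  50  59  80  99  97 100  95
   95  99]
 [227 228 217 160 108  96  98  97  69  48  41  33  43  76 104 109 111 100
   96  88]
 [228 227 217 158 103  87  92  92  71  49  42  45  55  86 111 114 109  96
   82  75]
 [227 228 219 184 130  96  90  89  79  66  59  70  86 105 112 109  98  84
   76  71]
 [228 227 226 216 177 138 108  92  87  82  83  96 105 113 114 101  86  76
   74  64]
 [228 227 228 226 217 192 163 123 101  90  92  99 108 109 103  87  75  71
   69  58]
 [228 228 229 228 226 222 213 179 138 109  96  95  98  99  87  76  72  70
   64  54]
 [228 227 228 229 228 228 226 218 192 159 126  97  92  89  76  70  68  71
   65  56]
 [228 227 227 227 228 227 229 228 222 210 178 137 102  80  68  65  65  66
   66  56]
 [229 229 228 228 227 228 227 229 227 226 217 178 120  78  62  63  64  68
   66  64]]
```

Request:
{"api": "move_arm", "payload": {"series": [{"claw": 1, "xyz": [-0.0013, 0, 0.0027], "turn": 0}, {"claw": 1, "xyz": [-0.0013, 0, 0.0027], "turn": 0}, {"claw": 1, "xyz": [-0.0013, 0, 0.0027], "turn": 0}, {"claw": 1, "xyz": [-0.0009, 0, 0.0018], "turn": 0}, {"claw": 1, "xyz": [-0.0009, 0, 0.0018], "turn": 0}, {"claw": 1, "xyz": [-0.0008, 0, 0.0018], "turn": 0}, {"claw": 1, "xyz": [0, 0, 0], "turn": 0}]}}

```text
time_s: 11.62
eef_pos: [487.2, 55.7, 145.3]
tcp_rot: [-0.0, 0.08, 0.997, -0.0]
force: [0.1, 0.6, 0.4]
opening: 0.153
```

```bash
python3 look.py q scene wrist
python3 - <<'E'
from tip import *
s=load('q_scene.pkl')
crop(s,(290,155,370,225),'pics/q1.png',10)
E
```

```text
11.6167 [487.2  55.7 145.3] F [0.1 0.6 0.4] op 0.153
[[-0.9871, 0.1602, -0.0007], [0.1602, 0.9871, 0.0], [0.0007, -0.0001, -1.0]]
[-0.02 -0.04 -0.16  1.45  0.    0.14]
```

View pics/q1.png

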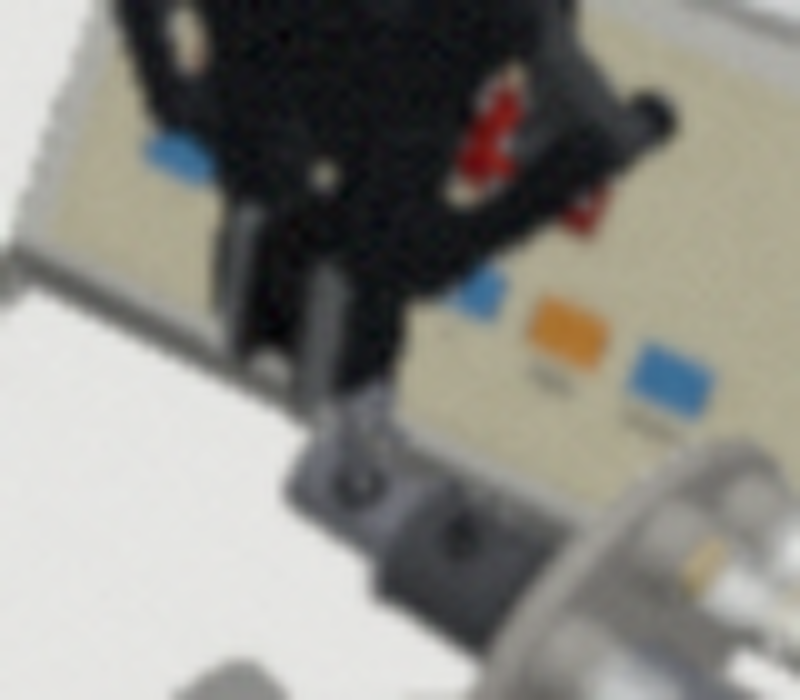

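Request:
{"api": "move_arm", "payload": {"series": [{"claw": 1, "xyz": [0.0003, 0, 0.0018], "turn": 0}, {"claw": 1, "xyz": [-0.0003, 0, 0.0018], "turn": 0}, {"claw": 1, "xyz": [-0.0009, 0, 0.0018], "turn": 0}, {"claw": 1, "xyz": [-0.0008, 0, 0.0018], "turn": 0}, {"claw": 1, "xyz": [0, 0, 0], "turn": 0}]}}

```text
time_s: 12.13
eef_pos: [489.0, 55.4, 138.1]
tcp_rot: [-0.0, 0.08, 0.997, -0.0]
force: [0.4, 0.2, -0.8]
opening: 0.153
```

```bash
python3 look.py r scene wrist
python3 - <<'E'
from tip import *
s=load('r_scene.pkl')
crop(s,(290,155,370,225),'pics/r1.png',10)
E
```

```text
12.1333 [489.   55.4 138.1] F [ 0.4  0.2 -0.8] op 0.153
[[-0.9871, 0.1601, -0.0003], [0.1601, 0.9871, -0.0], [0.0003, -0.0001, -1.0]]
[-0.02 -0.04 -0.17  1.44 -0.    0.14]
```

View pics/r1.png

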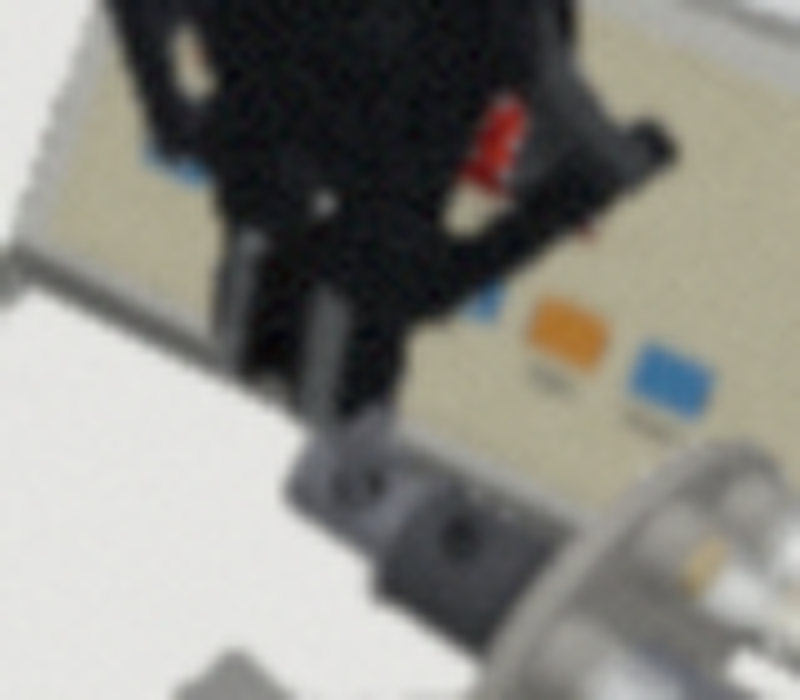

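View pics/r_wrist.png

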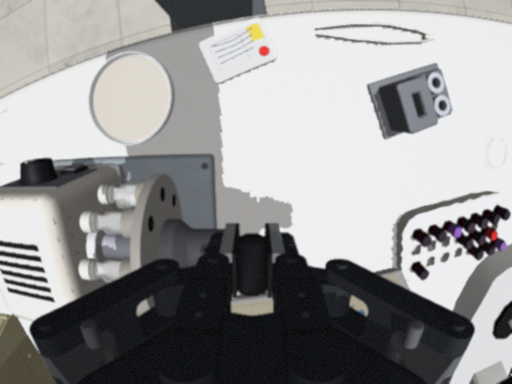

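Request:
{"api": "move_arm", "payload": {"series": [{"claw": 1, "xyz": [0, 0, 0], "turn": 0}, {"claw": 1, "xyz": [-0.0007, 0, 0.0018], "turn": 0}, {"claw": 1, "xyz": [-0.0008, 0, 0.0018], "turn": 0}, {"claw": 1, "xyz": [-0.0008, 0, 0.0018], "turn": 0}, {"claw": 1, "xyz": [-0.0008, 0, 0.0018], "turn": 0}, {"claw": 1, "xyz": [-0.0008, 0, 0.0018], "turn": 0}, {"claw": 1, "xyz": [0, 0, 0], "turn": 0}], "force": 90}}

```text
time_s: 12.82
eef_pos: [494.1, 54.6, 129.8]
tcp_rot: [0.001, 0.08, 0.997, -0.0]
force: [4.1, -0.3, 1.1]
opening: 0.147
```

```bash
python3 look.py s scene
python3 - <<'E'
from tip import *
s=load('s_scene.pkl')
crop(s,(290,155,370,225),'pics/s1.png',10)
E
```

```text
12.8167 [494.1  54.6 129.8] F [ 4.1 -0.3  1.1] op 0.147
[[-0.9871, 0.1603, 0.0026], [0.1603, 0.9871, -0.0003], [-0.0026, 0.0001, -1.0]]
[-0.02 -0.03 -0.18  1.42 -0.    0.14]
```

View pics/s1.png

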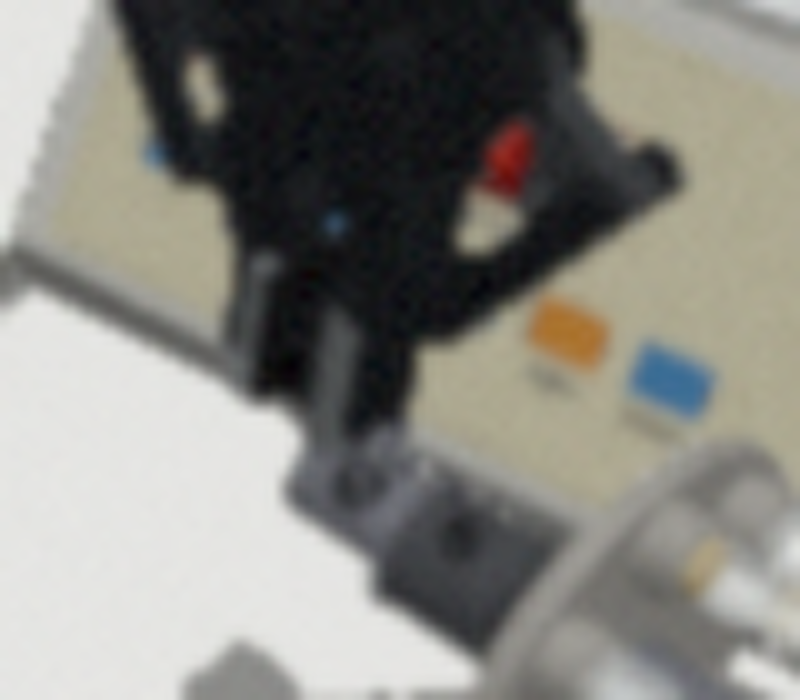

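Request:
{"api": "move_arm", "payload": {"series": [{"claw": 1, "xyz": [-0.0008, 0, 0.0018], "turn": 0}, {"claw": 1, "xyz": [-0.0008, 0, 0.0018], "turn": 0}, {"claw": 1, "xyz": [-0.0008, 0, 0.0018], "turn": 0}, {"claw": 1, "xyz": [-0.0008, 0, 0.0018], "turn": 0}, {"claw": 1, "xyz": [0, 0, 0], "turn": 0}]}}

```text
time_s: 13.28
eef_pos: [497.1, 54.1, 121.9]
tcp_rot: [0.001, 0.08, 0.997, -0.0]
force: [6.2, -0.4, -1.7]
opening: 0.147
```

Request:
{"api": "move_arm", "payload": {"series": [{"claw": 1, "xyz": [-0.0016, 0, 0.0018], "turn": 0}, {"claw": 1, "xyz": [-0.0016, 0, 0.0018], "turn": 0}, {"claw": 1, "xyz": [-0.0008, 0, 0.0018], "turn": 0}, {"claw": 1, "xyz": [0, 0, 0], "turn": 0}]}}

```text
time_s: 13.62
eef_pos: [498.3, 53.7, 115.1]
tcp_rot: [-0.002, 0.08, 0.997, -0.0]
force: [2.5, -0.7, -1.8]
opening: 0.149
```

```bash
python3 look.py t scene wrist
python3 - <<'E'
from tip import *
s=load('t_scene.pkl')
crop(s,(290,155,370,225),'pics/t1.png',10)
crop(load('t_wrist.pkl'),(150,150,350,300),'pics/t2.png',4)
E
```

```text
13.6167 [498.3  53.7 115.1] F [ 2.5 -0.7 -1.8] op 0.149
[[-0.9871, 0.1601, -0.0046], [0.1601, 0.9871, 0.0003], [0.0046, -0.0004, -1.0]]
[-0.03 -0.   -0.18  1.39  0.    0.13]
```

View pics/t1.png

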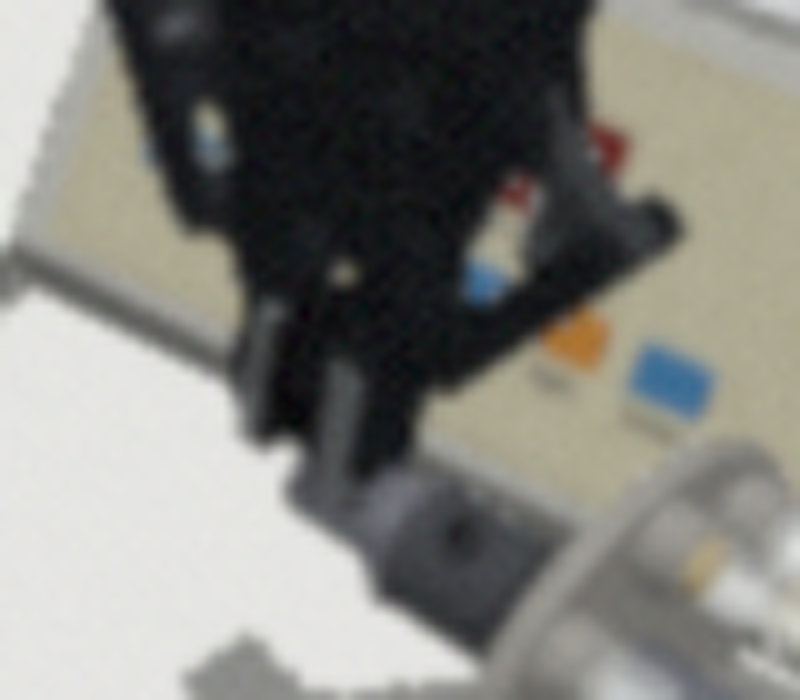

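View pics/t2.png

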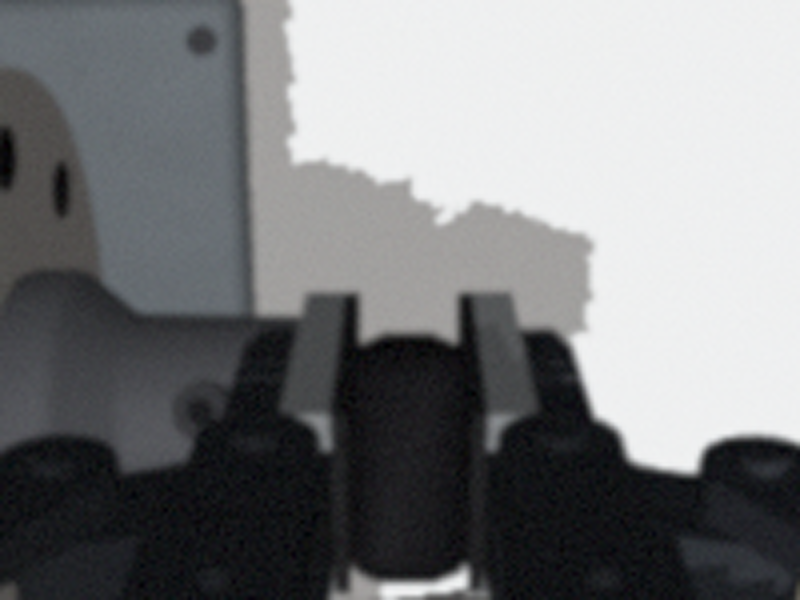

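Request:
{"api": "move_arm", "payload": {"series": [{"claw": 1, "xyz": [-0.0006, 0, 0.0014], "turn": 0}, {"claw": 1, "xyz": [-0.0006, 0, 0.0014], "turn": 0}, {"claw": 1, "xyz": [0, 0, 0], "turn": 0}]}}

```text
time_s: 13.97
eef_pos: [500.2, 53.6, 113.5]
tcp_rot: [-0.001, 0.08, 0.997, 0.0]
force: [-0.4, 0.5, -0.5]
opening: 0.147
```

```bash
python3 look.py u
```

```text
13.9667 [500.2  53.6 113.5] F [-0.4  0.5 -0.5] op 0.147
[[-0.9871, 0.16, -0.0022], [0.16, 0.9871, 0.0002], [0.0022, -0.0002, -1.0]]
[-0.03  0.   -0.18  1.39  0.    0.13]
```

Request:
{"api": "move_arm", "payload": {"series": [{"claw": 1, "xyz": [-0.0006, 0, 0.0014], "turn": 0}, {"claw": 1, "xyz": [-0.0006, 0, 0.0014], "turn": 0}, {"claw": 1, "xyz": [0, 0, 0], "turn": 0}]}}

```text
time_s: 14.22
eef_pos: [501.0, 53.5, 112.5]
tcp_rot: [-0.001, 0.08, 0.997, 0.0]
force: [-4.8, 0.4, 6.7]
opening: 0.149
```

```bash
python3 look.py v scene
```

```text
14.2167 [501.   53.5 112.5] F [-4.8  0.4  6.7] op 0.149
[[-0.9871, 0.1599, -0.0022], [0.1599, 0.9871, 0.0004], [0.0022, 0.0, -1.0]]
[-0.03  0.   -0.18  1.39  0.    0.13]
```

Request:
{"api": "move_arm", "payload": {"series": [{"claw": 1, "xyz": [-0.0006, 0, 0.0014], "turn": 0}, {"claw": 1, "xyz": [-0.0006, 0, 0.0014], "turn": 0}, {"claw": 1, "xyz": [0, 0, 0], "turn": 0}]}}

```text
time_s: 14.52
eef_pos: [501.2, 53.5, 112.3]
tcp_rot: [-0.002, 0.08, 0.997, 0.0]
force: [-11.5, 0.8, 17.9]
opening: 0.144
```

```bash
python3 look.py x scene wrist
python3 - <<'E'
from tip import *
s=load('x_scene.pkl')
crop(s,(290,155,370,225),'pics/x1.png',10)
crop(load('x_wrist.pkl'),(150,150,350,300),'pics/x2.png',4)
E
```

```text
14.5167 [501.2  53.5 112.3] F [-11.5   0.8  17.9] op 0.144
[[-0.9872, 0.1596, -0.003], [0.1596, 0.9872, 0.0005], [0.003, -0.0, -1.0]]
[-0.03  0.   -0.18  1.39  0.    0.13]
```

View pics/x1.png

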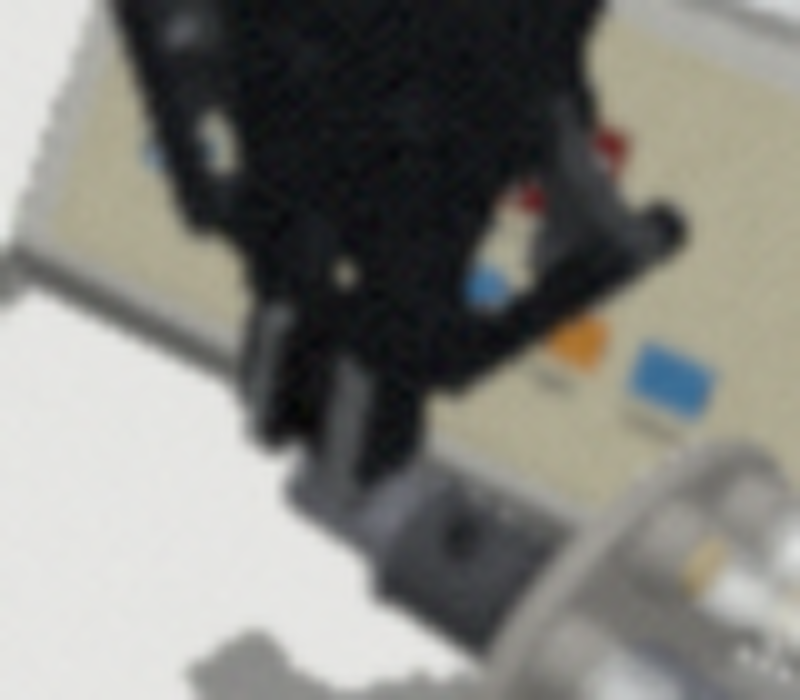

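View pics/x2.png

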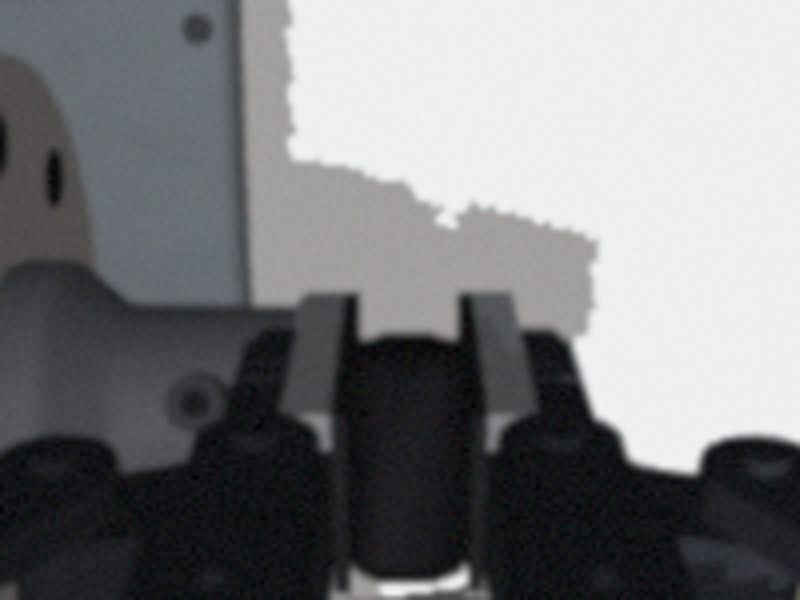

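Request:
{"api": "move_arm", "payload": {"series": [{"claw": 1, "xyz": [0.0007, 0, -0.0015], "turn": 0}, {"claw": 1, "xyz": [0.0007, 0, -0.0015], "turn": 0}, {"claw": 1, "xyz": [0, 0, 0], "turn": 0}, {"claw": 1, "xyz": [0, 0, 0], "turn": 0}], "force": 40}}

```text
time_s: 14.95
eef_pos: [501.1, 53.5, 112.5]
tcp_rot: [-0.001, 0.08, 0.997, 0.0]
force: [-6.0, -0.1, 6.2]
opening: 0.149
```

```bash
python3 look.py y
```

```text
14.95 [501.1  53.5 112.5] F [-6.  -0.1  6.2] op 0.149
[[-0.9871, 0.1599, -0.0016], [0.1599, 0.9871, 0.0003], [0.0016, 0.0, -1.0]]
[-0.03  0.   -0.18  1.39  0.    0.13]
```

Request:
{"api": "move_arm", "payload": {"series": [{"claw": 1, "xyz": [0.0006, 0, -0.0013], "turn": 0}, {"claw": 1, "xyz": [0.0003, 0, -0.0008], "turn": 0}, {"claw": 1, "xyz": [0, 0, 0], "turn": 0}, {"claw": 1, "xyz": [0, 0, 0], "turn": 0}]}}

```text
time_s: 15.28
eef_pos: [500.8, 53.5, 113.0]
tcp_rot: [-0.001, 0.08, 0.997, 0.0]
force: [-1.8, 1.6, -0.6]
opening: 0.151
```

Request:
{"api": "move_arm", "payload": {"series": [{"claw": 1, "xyz": [0.0005, 0, -0.0011], "turn": 0}, {"claw": 1, "xyz": [0, 0, 0], "turn": 0}, {"claw": 1, "xyz": [0, 0, 0], "turn": 0}]}}

```text
time_s: 15.53
eef_pos: [500.4, 53.5, 114.4]
tcp_rot: [-0.001, 0.08, 0.997, -0.0]
force: [-2.5, -0.2, -1.8]
opening: 0.152
```

Now release with a limited opening.

Request:
{"api": "move_arm", "payload": {"series": [{"claw": 0.8, "xyz": [0, 0, 0], "turn": 0}, {"claw": 0.76, "xyz": [0, 0, 0], "turn": 0}, {"claw": 0.72, "xyz": [0, 0, 0], "turn": 0}, {"claw": 0.72, "xyz": [0, 0, 0], "turn": 0}, {"claw": 0.72, "xyz": [0, 0, 0], "turn": 0}, {"claw": 0.72, "xyz": [0, 0, 0], "turn": 0}]}}

```text
time_s: 16.03
eef_pos: [501.1, 53.5, 115.1]
tcp_rot: [0.0, 0.08, 0.997, 0.0]
force: [0.6, 0.1, -0.9]
opening: 0.281
```

```bash
python3 look.py z scene wrist
python3 - <<'E'
from tip import *
s=load('z_scene.pkl')
crop(s,(290,155,370,225),'pics/z1.png',10)
crop(load('z_wrist.pkl'),(150,150,350,300),'pics/z2.png',4)
E
```

```text
16.0333 [501.1  53.5 115.1] F [ 0.6  0.1 -0.9] op 0.281
[[-0.9871, 0.1602, 0.0009], [0.1602, 0.9871, -0.0], [-0.0009, 0.0001, -1.0]]
[-0.03 -0.   -0.18  1.39 -0.    0.13]
```

View pics/z1.png

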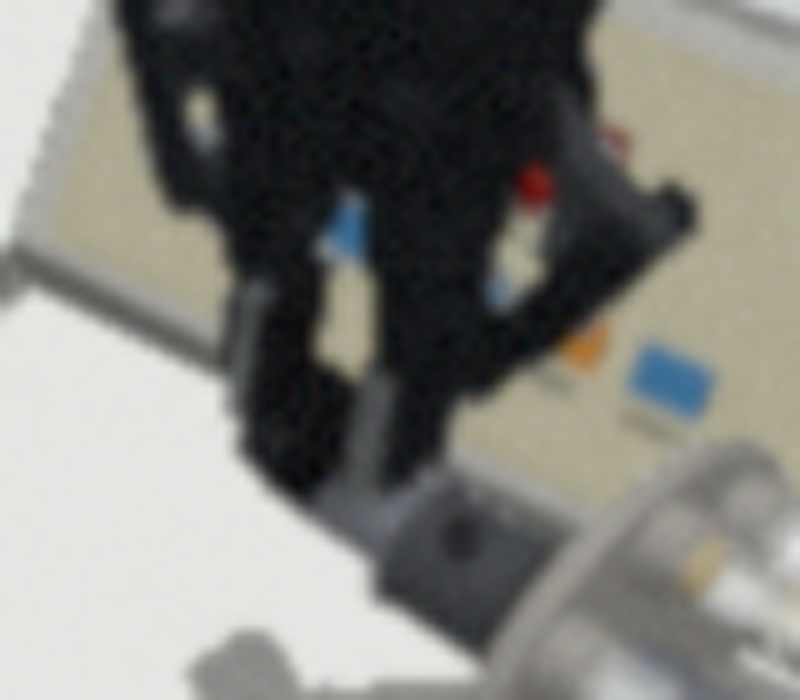

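View pics/z2.png

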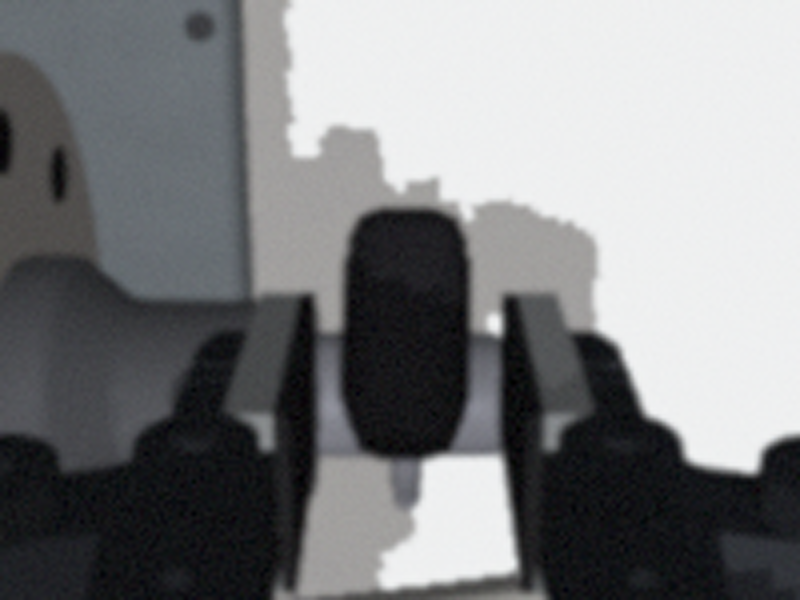

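Request:
{"api": "move_arm", "payload": {"series": [{"claw": 0.72, "xyz": [0, 0, -0.01], "turn": 0}, {"claw": 0.72, "xyz": [0, 0, -0.02], "turn": 0}, {"claw": 0.72, "xyz": [0, 0, -0.025], "turn": 0}, {"claw": 0.72, "xyz": [0, 0, -0.025], "turn": 0}, {"claw": 0.72, "xyz": [0, 0.02, -0.02], "turn": 0}, {"claw": 0.72, "xyz": [0, 0.03, 0], "turn": 0}, {"claw": 0.72, "xyz": [-0.01, 0.03, 0], "turn": 0}, {"claw": 0.72, "xyz": [-0.02, 0.02, 0], "turn": 0}, {"claw": 0.72, "xyz": [0, 0, 0], "turn": 0}, {"claw": 0.72, "xyz": [0, 0, 0], "turn": 0}]}}

```text
time_s: 16.97
eef_pos: [546.7, 148.2, 214.4]
tcp_rot: [-0.001, 0.08, 0.997, -0.0]
force: [0.1, -0.0, -0.3]
opening: 0.277
```

```bash
python3 look.py aa scene wrist
python3 - <<'E'
from tip import *
s=load('aa_scene.pkl')
crop(s,(290,155,370,225),'pics/aa1.png',10)
crop(load('aa_wrist.pkl'),(20,130,200,280),'pics/aa2.png',4)
E
```

```text
16.9667 [546.7 148.2 214.4] F [ 0.1 -0.  -0.3] op 0.277
[[-0.9874, 0.1585, -0.0012], [0.1585, 0.9874, -0.0004], [0.0011, -0.0006, -1.0]]
[ 0.15  0.15  0.18  1.6  -0.    0.31]
```

View pics/aa1.png

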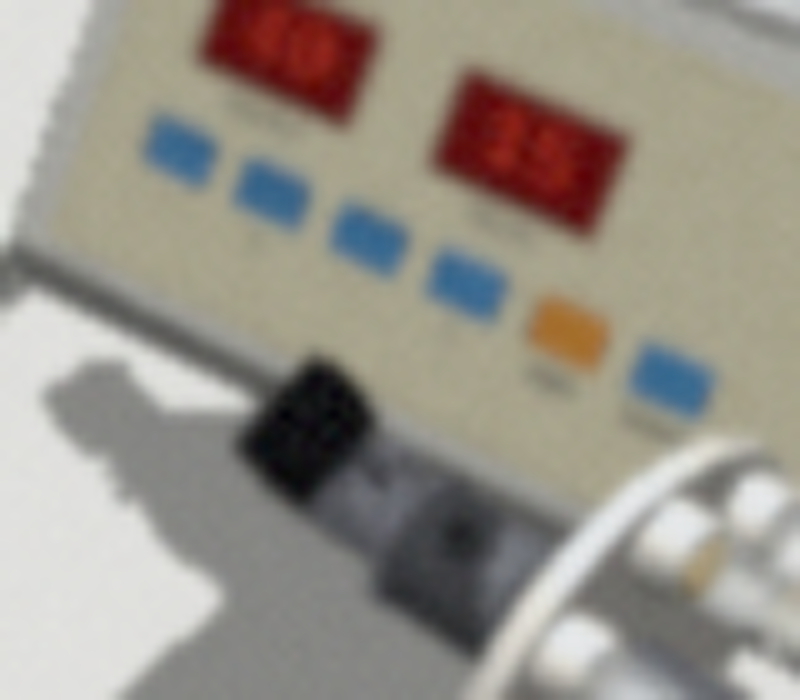

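View pics/aa2.png

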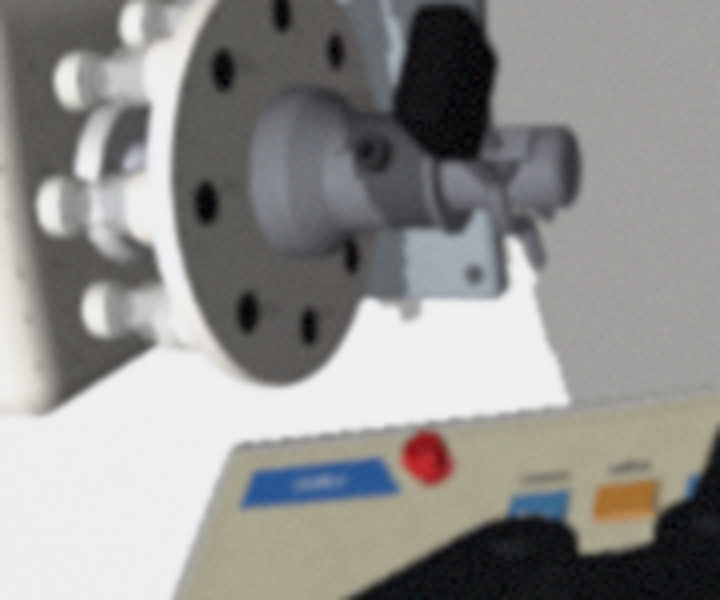

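Run:
```python
from tip import *
s=load('aa_scene.pkl'); w=load('aa_wrist.pkl')
xa=np.array([.987,-.16,0]);H=np.array([518.6,50.2,88])
zs=lambda P:((proj(s,P)-[290,155]+.5)*10-.5).round(0); zw=lambda P:((proj(w,P,True)-[20,130]+.5)*4-.5).round(0)
for th in (20,25,30,35,40,45):
    c=-np.sin(np.radians(th))*xa+[0,0,np.cos(np.radians(th))]; x=np.cos(np.radians(th))*xa+[0,0,np.sin(np.radians(th))]
    for L in(44,46,48): print(th,L,'grip s',zs(H+L*c),'w',zw(H+L*c),'tip w',zw(H+(L-76)*c),'bow w',zw(H+(L-72)*c+19*x))
def blob(im,b,th):
    x0,y0,x1,y1=b; m=(im[y0:y1,x0:x1].max(2)<th).astype(np.uint8); n,l,st,c=cv2.connectedComponentsWithStats(m); i=1+st[1:,4].argmax(); return st[i],c[i]+[x0,y0]
a=blob(s["image"],(310,188,330,208),45); b=blob(w["image"],(115,128,147,172),45); print(a,b)
print('s',(a[1]-[290,155]+.5)*10,'w',(b[1]-[20,130]+.5)*4)
p=tri([ray(s,*a[1]),ray(w,*b[1],True)]); print(p); d=p[0]-H; print('th',np.degrees(np.arctan2(-d@xa,d[2])),np.linalg.norm(d), d@np.array([.16,.987,0]))
c=cloud(s); st,ce=a; cw=cloudf(w)
m=w["image"].max(2)<45; m[:128]=0;m[172:]=0;m[:,:115]=0;m[:,147:]=0; print('wrist depth med',np.median(cw[m],0)); print('shaft tops z check; clip screw')
```

```text
20 44 grip s [339. 391.] w [441. 135.] tip w [553. 184.] bow w [546. 254.]
20 46 grip s [338. 385.] w [438. 133.] tip w [550. 183.] bow w [543. 253.]
20 48 grip s [337. 380.] w [434. 131.] tip w [548. 182.] bow w [541. 253.]
25 44 grip s [327. 404.] w [443. 116.] tip w [552. 194.] bow w [544. 262.]
25 46 grip s [325. 399.] w [439. 114.] tip w [550. 192.] bow w [541. 261.]
25 48 grip s [324. 394.] w [435. 111.] tip w [548. 191.] bow w [539. 260.]
30 44 grip s [315. 417.] w [445.  99.] tip w [551. 204.] bow w [541. 271.]
30 46 grip s [312. 413.] w [441.  95.] tip w [549. 202.] bow w [539. 269.]
30 48 grip s [310. 409.] w [438.  91.] tip w [547. 200.] bow w [536. 267.]
35 44 grip s [303. 431.] w [448.  82.] tip w [550. 214.] bow w [538. 278.]
35 46 grip s [300. 428.] w [444.  77.] tip w [548. 211.] bow w [536. 275.]
35 48 grip s [298. 424.] w [441.  73.] tip w [546. 209.] bow w [533. 273.]
40 44 grip s [292. 446.] w [451.  66.] tip w [549. 224.] bow w [535. 285.]
40 46 grip s [288. 443.] w [448.  61.] tip w [547. 221.] bow w [533. 281.]
40 48 grip s [285. 441.] w [444.  55.] tip w [545. 217.] bow w [530. 278.]
45 44 grip s [281. 461.] w [455.  51.] tip w [548. 233.] bow w [532. 291.]
45 46 grip s [277. 459.] w [452.  45.] tip w [546. 229.] bow w [530. 287.]
45 48 grip s [273. 457.] w [449.  39.] tip w [543. 226.] bow w [527. 283.]
(array([ 5,  4, 12, 13, 98], dtype=int32), array([320.39795918, 197.76530612])) (array([  3,   3,  25,  39, 732], dtype=int32), array([131.02868852, 150.61338798]))
s [308.97959184 432.65306122] w [446.1147541   84.45355191]
(array([494.20489657,  53.43042758, 123.85448792]), [np.float64(0.22910938030400801), np.float64(0.22910938030402697)])
th 34.448662867099195 43.486791526834935 -0.7147845280181406
wrist depth med [493.84622338  57.69493724 131.68123207]
shaft tops z check; clip screw
```

Request:
{"api": "move_arm", "payload": {"series": [{"claw": 0.72, "xyz": [0, 0, 0.025], "turn": 0}, {"claw": 0.72, "xyz": [0, 0, 0.025], "turn": 0}, {"claw": 0.72, "xyz": [0, 0, 0.025], "turn": 0}, {"claw": 0.72, "xyz": [0, 0, 0.025], "turn": 0}, {"claw": 0.72, "xyz": [0, 0, 0], "turn": 0}, {"claw": 0.72, "xyz": [0, 0, 0], "turn": 0}]}}

```text
time_s: 17.57
eef_pos: [544.4, 146.4, 113.9]
tcp_rot: [-0.002, 0.081, 0.997, -0.0]
force: [-0.1, 0.2, 0.5]
opening: 0.278
```

```bash
python3 look.py bb scene wrist
python3 - <<'E'
from tip import *
w=load('bb_wrist.pkl')
crop(w,(30,130,190,250),'pics/bb2.png',5)
xa=np.array([.987,-.16,0]);H=np.array([518.6,50.2,88])
zw=lambda P:((proj(w,P,True)-[30,130]+.5)*5-.5).round(0)
print('H',zw(H))
for th in (25,30,35):
    c=-np.sin(np.radians(th))*xa+[0,0,np.cos(np.radians(th))]; x=np.cos(np.radians(th))*xa+[0,0,np.sin(np.radians(th))]
    for L in(44,46,50): print(th,L,'w',zw(H+L*c),'bar',zw(H+(L-32)*c),'tip w',zw(H+(L-76)*c),'bow w',zw(H+(L-72)*c+19*x))
E
```

```text
17.5667 [544.4 146.4 113.9] F [-0.1  0.2  0.5] op 0.278
[[-0.9869, 0.1613, -0.0037], [0.1613, 0.9869, -0.0006], [0.0035, -0.0012, -1.0]]
[ 0.14  0.16 -0.02  1.4  -0.    0.31]
H [354. 361.]
25 44 w [164. 303.] bar [309. 348.] tip w [453. 389.] bow w [437. 514.]
25 46 w [154. 300.] bar [301. 345.] tip w [448. 388.] bow w [431. 514.]
25 50 w [132. 293.] bar [285. 340.] tip w [436. 385.] bow w [419. 513.]
30 44 w [169. 268.] bar [310. 339.] tip w [452. 408.] bow w [431. 530.]
30 46 w [158. 262.] bar [302. 335.] tip w [446. 405.] bow w [425. 528.]
30 50 w [137. 251.] bar [286. 327.] tip w [435. 400.] bow w [413. 525.]
35 44 w [175. 233.] bar [311. 331.] tip w [450. 426.] bow w [425. 545.]
35 46 w [165. 226.] bar [304. 326.] tip w [445. 422.] bow w [419. 542.]
35 50 w [145. 211.] bar [288. 315.] tip w [434. 415.] bow w [407. 537.]
```

View pics/bb2.png

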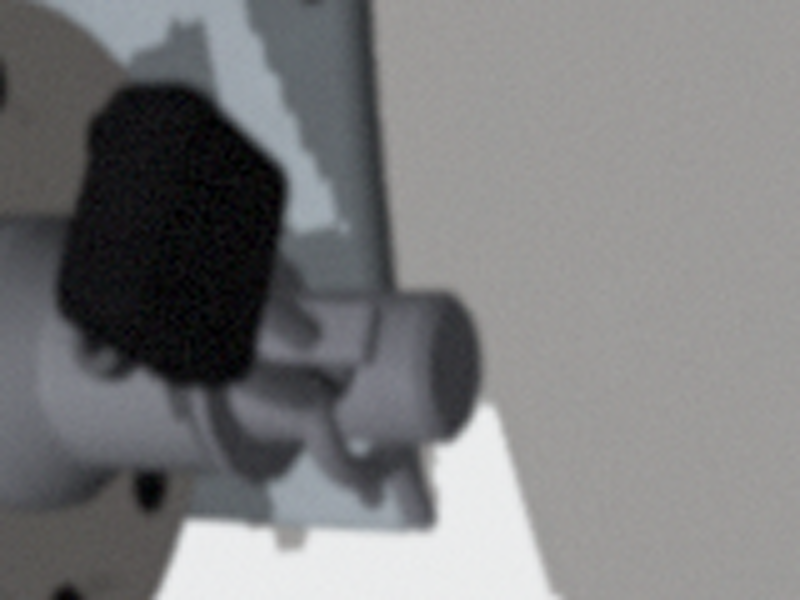

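Run:
```python
from tip import *
xa=np.array([.987,-.16,0]);ya=np.array([.16,.987,0]);H=np.array([518.6,50.2,88])
for f,uv in(('j',(110+(325.5)/14-.5,175+245.5/14-.5)),('aa',(20+373.5/4-.5,130+150.5/4-.5))):
    w=load(f+'_wrist.pkl')
    for th in(20,25,30): 
        c=-np.sin(np.radians(th))*xa+[0,0,np.cos(np.radians(th))]; print(f,th,proj(w,H-29*ya+20.5*c,True).round(1),'obs',np.round(uv,1))
a=load('aa_scene.pkl')["image"].astype(int); b=load('bb_scene.pkl')["image"].astype(int); o=load('a_scene.pkl')["image"].astype(int)
print('grip change',abs(a-b)[188:210,308:332].mean())
d=(abs(b-o).max(2)>60).astype(np.uint8); n,l,st,c=cv2.connectedComponentsWithStats(d); print([list(x) for x in st[1:] if x[4]>25])
cv2.imwrite('pics/bb_s.png',b[120:330,130:450].astype(np.uint8))
```

```text
j 20 [131.7 193.5] obs [132.8 192. ]
j 25 [131.8 191.4] obs [132.8 192. ]
j 30 [132.  189.3] obs [132.8 192. ]
aa 20 [111.8 168.4] obs [112.9 167.1]
aa 25 [112.  166.5] obs [112.9 167.1]
aa 30 [112.2 164.6] obs [112.9 167.1]
grip change 3.4917929292929295
[[np.int32(0), np.int32(0), np.int32(159), np.int32(73), np.int32(5700)], [np.int32(155), np.int32(0), np.int32(52), np.int32(9), np.int32(185)], [np.int32(282), np.int32(0), np.int32(64), np.int32(89), np.int32(3640)], [np.int32(0), np.int32(80), np.int32(109), np.int32(304), np.int32(17230)], [np.int32(276), np.int32(91), np.int32(52), np.int32(85), np.int32(2335)], [np.int32(308), np.int32(90), np.int32(11), np.int32(4), np.int32(36)], [np.int32(237), np.int32(189), np.int32(11), np.int32(16), np.int32(129)], [np.int32(260), np.int32(191), np.int32(77), np.int32(117), np.int32(3428)], [np.int32(175), np.int32(311), np.int32(13), np.int32(15), np.int32(74)], [np.int32(157), np.int32(313), np.int32(34), np.int32(49), np.int32(434)], [np.int32(184), np.int32(331), np.int32(30), np.int32(50), np.int32(502)], [np.int32(208), np.int32(355), np.int32(32), np.int32(29), np.int32(340)], [np.int32(31), np.int32(370), np.int32(14), np.int32(8), np.int32(38)]]
```

View pics/bb_s.png

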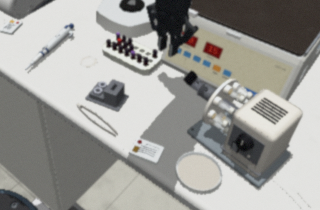

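```bash
python3 -c "
from rig import env
print(env.read_state()['force'],env.finish_job())"
```

```text
the job is handed in; nothing more can be done
[-0.21596765 -0.08625061 -0.0600991 ] None
```

The R-clip is on the shaft: its leg is through the cross hole and its bow is round the far side. I let go of it and handed the job in at about 17.6 s.

I lifted the clip straight out of its pocket. The arm can't tilt the tool, so I leaned the clip about 24° in the grip by drawing its leg against the far top edge of the fixed stand block (about 7–9 N). Then I pushed it along the hole until the stop bar landed. The push peaked at about 21 N, and I eased off before opening the fingers part-way.

**What the last checks showed**
- **Fit:** the grip centre measured about 43.5–44 mm from the shaft's axis. 46 mm is exactly home and 44 mm is where the stop bar touches, so it sits at or near the stop. The last wrist picture shows the bow cupped round the shaft. The leg tip itself was hidden in that view.
- **Wheel:** the hub screw showed 23–24° both before and after, so the wheel did not turn.
- **Surroundings:** the things around it look unmoved, by eye in the last picture. The force on the tool read about zero at hand-in.

**What did not agree**
- **Clip lean:** after release the clip tipped to about 34°, roughly 10° more than the hole. I take this as play in the 8 mm hole, and it stayed still between the last two pictures.
- **Hole angle:** my estimates varied from 23° (screw) to 28° (mouth).
- **Snap-over:** I only read the force at the end of each move and never saw the 4–12 N ride-over peak. That the bow sprang over is inferred from the hard stop and the pictures.

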